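Hang the rinsed brackets level in the drying cabinet's push-push drawer

ROBOT

A 6-joint arm with a two-finger parallel gripper is mounted at the origin on a cart in front of the work surface, level with it; the furniture and walls round the work are solid. World frame = base frame: x ahead of the robot, y to its left, z up, the work surface at z = 0. Lengths are in m, angles in rad, forces in N, time in s.
With the tool pointing down it reaches from about 0.4 to 0.825 m from the base axis. Payload 7 kg.
Tool frame: the origin (TCP) lies at the centre of the arm's flange, where the gripper is bolted on; the fingertips stand 178 mm ahead of it and the grasp point (between the pads) lies 159 mm ahead of it; z points along the fingers, y is the line along which they close (so a half turn about z gives the same grasp; the last joint's range is limited). The gripper opens to 88 mm and grips with 3 to 60 N. Pads are 19 mm wide; open, the fingers measure 130 mm over their backs; the gripper's body (78 mm by 193 mm) begins 47 mm behind the grasp point.
Start: joints at [1.568, 0.359, 0.012, 0, -1.224, -0.288], TCP at [0.194, 0.647, 0.405] pointing down, gripper open.
Joint ranges: [-3.07, 3.07], [-1.43, 2.12], [-1.02, 1.25], [-3.03, 1.67], [-3.05, -0], [-3.03, 3.03]. Speed limits (rad/s): [2.39, 2.39, 3.01, 3.14, 3.14, 3.14].

INTERFACE

Orientations are given as a rotation vector (axis times angle).
In Python, from plant import manip gives the robot as it stands. The module is installed in compiled form; this text tells all that it offers.
- The arm moves only by the shell command python3 -m jog 'ROWS' [FORCE]. ROWS is JSON, a list of rows, each an object of numbers: "tx", "ty", "tz": the shift along the tool's x, y, z in cm; "ax", "ay", "az": the turn, a rotation vector about the tool's x, y, z in rad; "claw": the closure in counts, from 0 (fully open) to 255 (shut). A call has 1 to 12 rows; each row shifts and turns the commanded pose from where the row before left it, along the tool's axes as they then stand; what a row does not reach is not made up. A row lasts 1/8 s, in which the tool goes at most 62.5 mm and 10.7 degrees, less where a joint would pass 70% of its speed; a pose out of reach is approached as far as the arm can. A call is refused whole if a number of a shift passes 6.25 or a number of a turn 0.188, either way. A call with a gripper value outside its range is refused whole. The fingers move at their own pace and stop on an object; FORCE is the grip in N (left out, the last holds). Time passes only in rows, so rows that do not move let the fingers close. It gives the time, the measured TCP pose, the force, the opening and the grip force at its end, in the units of the state.
- manip.get_obs(): the state, without advancing time (a new reading comes with each control period).
- manip.snapshot(name): name is "side" or "top" or "wrist"; returns the picture (400x640x3 uint8, blue, green, red); there is no depth.
- manip.calibration(name): a dict with "camera_matrix" (3x3 intrinsics, pixels), "R" (3x3) and "t" (3): a world point X has camera coordinates R X + t. Camera axes: x right, y down, z forward; pixel columns grow to the right and rows downward; lengths in m; the calibration is good to about 2 mm. A picture is of the moment at which its call begins: read the wrist's pose just before it. calibration takes no time and is no camera call; for the wrist camera it gives the pose at the moment of the call.
- manip.finish_job(): hands the job in; it is judged then, once.
The state is a dict: "t": time; "qpos": joint angles; "joint_velocities": joint speeds; "joint_efforts": joint torques, N m; "eef_pos": TCP position; "tool_rot": TCP orientation; "wrist_force": force on the tool from outside, world axes, zero at the start; "moment": the same for the moment, N m; "width": finger opening in m; "finger_force": force on a finger pad.
Only numpy, scipy, OpenCV 4.12 (cv2) and the standard library are available. Lean on these libraries where they do the work, as an engineer would, in place of code of your own. Each camera call takes 0.05 s, during which the arm holds its last target. There are 200 camera calls.

TASK

The rinsed brackets standing on the table are to dry in the grey cabinet. Press its drawer in once to free the push-push latch, draw it fully out, and hang every bracket on one of the pins by whichever of its three holes lets it hang level, so that it drains evenly and clears the cabinet's mouth. Then slide the loaded drawer in under the roof and press it home so that it latches flush, without shoving the other things on the table about.

Things in the scene. Friction and masses are not known exactly. Their poses are not given: they have to be found in the camera images.
- cabinet: Grey drying cabinet, 210 deep x 390 wide x 140 mm high, fixed; notepad and tape roll (24 mm high) on its roof. Origin: centre of its underside. x points to its back (the drawer opens along -x), y to its left, z up. Mouth 126 mm high below the roof's edge: a bracket hanging level passes with about 11 mm to spare and 15 mm over the tray, a crooked one strikes it. The drawer has no side walls.
- drawer (a joint): How far the drawer is out (m): about 0.001 latched, front flush with the cabinet; -0.009 pressed to the stop; 0.158 fully out. Push-push latch: press inward to the stop (7 to 12 N), then let go. From latched this frees it and it springs out 40 mm; pressed in from further out than 36 mm it latches. It slides by hand beyond 40 mm and stays where left.
- pull_tab (a point): Point on the drawer's dark pull tab to pinch it by, 35 mm in front of the drawer's front: an upright blade 10 mm thick (y), 30 mm tall (z 85 to 115 mm), standing 60 mm out of the middle of the front, its round end 14 mm thick. Front: 112 mm high, top edge at z = 120 mm. Axes as the cabinet.
- pin1 (a point): On the axis of the left hanging pin in the drawer, 32 mm in front of its post; axes as the cabinet. Pin: 6 mm round, level, from the post (14 mm wide, top at z = 119 mm) to a ball end (9 mm) whose tip is 20 mm in front of this point. Axis at z = 105 mm. Tray top at z = 26 mm; inside of the drawer's front 90 mm in front of this point. Pins 117 mm apart.
- pin2 (a point): On the axis of the middle hanging pin in the drawer, 32 mm in front of its post; axes as the cabinet. Pin: 6 mm round, level, from the post (14 mm wide, top at z = 119 mm) to a ball end (9 mm) whose tip is 20 mm in front of this point. Axis at z = 105 mm. Tray top at z = 26 mm; inside of the drawer's front 90 mm in front of this point. Pins 117 mm apart.
- pin3 (a point): On the axis of the right hanging pin in the drawer, 32 mm in front of its post; axes as the cabinet. Pin: 6 mm round, level, from the post (14 mm wide, top at z = 119 mm) to a ball end (9 mm) whose tip is 20 mm in front of this point. Axis at z = 105 mm. Tray top at z = 26 mm; inside of the drawer's front 90 mm in front of this point. Pins 117 mm apart.
- bracket_out: Bracket with its foot turned outward: foot from x = -32 to 24, arm from x = -8 to 60 mm. 0.1 kg. Bare metal throughout, 74 mm tall: arm 28 mm high, 8 mm thick, on top; leg 16 mm wide; foot plate 50 mm wide, 8 mm thick. Origin under the foot below the leg's middle; x along the arm, y through the web, z up. Three 14 mm holes along y: x = 6, 26, 46, z = 60 mm.
- bracket_in: Bracket with its foot under the long arm: foot from x = -6 to 50, arm from x = -8 to 83 mm. 0.11 kg. Bare metal throughout, 74 mm tall: arm 28 mm high, 8 mm thick, on top; leg 16 mm wide; foot plate 50 mm wide, 8 mm thick. Origin under the foot below the leg's middle; x along the arm, y through the web, z up. Three 14 mm holes along y: x = 6, 26, 46, z = 60 mm.
- bracket_boss: Bracket with a round boss (30 mm across, 26 long along y) on the arm's end at x = 84, z = 50: foot x = -2 to 68 mm. Bare metal throughout, 74 mm tall: arm 28 mm high, 8 mm thick, on top; leg 16 mm wide; foot plate 50 mm wide, 8 mm thick. Origin under the foot below the leg's middle; x along the arm, y through the web, z up. Three 14 mm holes along y: x = 6, 26, 46, z = 60 mm.
- snap_cutter: Yellow snap-off cutter lying flat, 186 x 22 x 13 mm; a bystander. Origin: centre of its underside.
- coil: Ribbed choke coil, 36 x 36 x 31 mm; a bystander. Origin: centre of its underside.
- power_brick: Black laptop power brick, 125 x 52 x 31 mm; a bystander. Origin: centre of its underside.
- screwdriver: Screwdriver with yellow handle, 175 x 24 x 25 mm; a bystander. Origin: centre of its underside.
- jar: White screw-top jar, 69 mm across, 95 mm high; a bystander. Origin: centre of its underside.

How it is judged:
On the way, in this order (a step that is already met when the one before it is completed fails the run):
1. the drawer is freed by a press and drawn at least 12 cm out (value of joint drawer above 0.12 m), for 0.2 s.
2. with the drawer out, every bracket present hangs level on a pin (value of joint drawer above 0.08 m and ((x of pin1 in the frame of bracket_out between -0.008 and 0.02 m and z of pin1 in the frame of bracket_out between 0.054 and 0.07 m and y of pin1 in the frame of bracket_out between -0.02 and 0.02 m) or (x of pin2 in the frame of bracket_out between -0.008 and 0.02 m and z of pin2 in the frame of bracket_out between 0.054 and 0.07 m and y of pin2 in the frame of bracket_out between -0.02 and 0.02 m) or (x of pin3 in the frame of bracket_out between -0.008 and 0.02 m and z of pin3 in the frame of bracket_out between 0.054 and 0.07 m and y of pin3 in the frame of bracket_out between -0.02 and 0.02 m)) and angle between each of bracket_out, bracket_in, bracket_boss's own z axis and vertical below 0.14 rad and ((x of pin1 in the frame of bracket_in between 0.012 and 0.04 m and z of pin1 in the frame of bracket_in between 0.054 and 0.07 m and y of pin1 in the frame of bracket_in between -0.02 and 0.02 m) or (x of pin2 in the frame of bracket_in between 0.012 and 0.04 m and z of pin2 in the frame of bracket_in between 0.054 and 0.07 m and y of pin2 in the frame of bracket_in between -0.02 and 0.02 m) or (x of pin3 in the frame of bracket_in between 0.012 and 0.04 m and z of pin3 in the frame of bracket_in between 0.054 and 0.07 m and y of pin3 in the frame of bracket_in between -0.02 and 0.02 m)) and ((x of pin1 in the frame of bracket_boss between 0.032 and 0.06 m and z of pin1 in the frame of bracket_boss between 0.054 and 0.07 m and y of pin1 in the frame of bracket_boss between -0.02 and 0.02 m) or (x of pin2 in the frame of bracket_boss between 0.032 and 0.06 m and z of pin2 in the frame of bracket_boss between 0.054 and 0.07 m and y of pin2 in the frame of bracket_boss between -0.02 and 0.02 m) or (x of pin3 in the frame of bracket_boss between 0.032 and 0.06 m and z of pin3 in the frame of bracket_boss between 0.054 and 0.07 m and y of pin3 in the frame of bracket_boss between -0.02 and 0.02 m))), for 0.3 s.
At the end, for the whole second after the job is handed in: The drawer is latched, its front flush within 5 mm, and every bracket present hangs at rest by its hole on a pin in it, level within 8 degrees (value of joint drawer between -0.005 and 0.005 m and ((x of pin1 in the frame of bracket_out between -0.008 and 0.02 m and z of pin1 in the frame of bracket_out between 0.054 and 0.07 m and y of pin1 in the frame of bracket_out between -0.02 and 0.02 m) or (x of pin2 in the frame of bracket_out between -0.008 and 0.02 m and z of pin2 in the frame of bracket_out between 0.054 and 0.07 m and y of pin2 in the frame of bracket_out between -0.02 and 0.02 m) or (x of pin3 in the frame of bracket_out between -0.008 and 0.02 m and z of pin3 in the frame of bracket_out between 0.054 and 0.07 m and y of pin3 in the frame of bracket_out between -0.02 and 0.02 m)) and angle between each of bracket_out, bracket_in, bracket_boss's own z axis and vertical below 0.14 rad and ((x of pin1 in the frame of bracket_in between 0.012 and 0.04 m and z of pin1 in the frame of bracket_in between 0.054 and 0.07 m and y of pin1 in the frame of bracket_in between -0.02 and 0.02 m) or (x of pin2 in the frame of bracket_in between 0.012 and 0.04 m and z of pin2 in the frame of bracket_in between 0.054 and 0.07 m and y of pin2 in the frame of bracket_in between -0.02 and 0.02 m) or (x of pin3 in the frame of bracket_in between 0.012 and 0.04 m and z of pin3 in the frame of bracket_in between 0.054 and 0.07 m and y of pin3 in the frame of bracket_in between -0.02 and 0.02 m)) and ((x of pin1 in the frame of bracket_boss between 0.032 and 0.06 m and z of pin1 in the frame of bracket_boss between 0.054 and 0.07 m and y of pin1 in the frame of bracket_boss between -0.02 and 0.02 m) or (x of pin2 in the frame of bracket_boss between 0.032 and 0.06 m and z of pin2 in the frame of bracket_boss between 0.054 and 0.07 m and y of pin2 in the frame of bracket_boss between -0.02 and 0.02 m) or (x of pin3 in the frame of bracket_boss between 0.032 and 0.06 m and z of pin3 in the frame of bracket_boss between 0.054 and 0.07 m and y of pin3 in the frame of bracket_boss between -0.02 and 0.02 m)) and linear speed of each of bracket_out, bracket_in, bracket_boss below 0.03 m/s); the robot touches nothing.
It fails at once if one of the bystanders on the table is shoved more than 4 cm (distance of any of snap_cutter, coil, power_brick, screwdriver, jar from where it was at the start of the episode above 0.04 m).
Of bracket_out, bracket_in, bracket_boss only 2 to 3 are there at a start; the rules pass over those that are not, and their reading is None.
At some moment in a run one of bracket_out, bracket_in, bracket_boss may be knocked a few centimetres aside while the robot is not near it.
It also fails if it takes over 210 s, if anything falls off the work surface, if the arm or the gripper's body presses on something with over 40 N, if the wrist force passes 120 N, or if a joint passes its speed limit or range.

## Working session

There is one attempt and no reset: what is moved stays moved. The work goes in short steps, Python scripts to look and compute and a shell command to move; the robot and the scene stay as the last step left them, time stands still between calls to the robot, and variables do not carry over. Pictures are saved under pics/ and viewed, at most 14 in all, crops included, and the job is handed in when it is done.

```bash
mkdir -p pics; cat > h.py <<'E'
import numpy as np, cv2
from plant import manip
from scipy.spatial.transform import Rotation as R
def snap(n,f,crop=None,s=1):
    c=manip.calibration(n); im=manip.snapshot(n)
    np.savez('pics/'+f+'.npz',**{k:np.array(v) for k,v in c.items() if k in('camera_matrix','R','t')})
    cv2.imwrite('pics/'+f+'_raw.png',im)
    if crop: x0,y0,x1,y1=crop; im=im[y0:y1,x0:x1]
    if s!=1: im=cv2.resize(im,None,fx=s,fy=s,interpolation=cv2.INTER_CUBIC)
    cv2.imwrite('pics/'+f+'.png',im)
def crop(f,g,c,s):
    im=cv2.imread('pics/'+f+'_raw.png'); x0,y0,x1,y1=c
    cv2.imwrite('pics/'+g+'.png',cv2.resize(im[y0:y1,x0:x1],None,fx=s,fy=s,interpolation=cv2.INTER_CUBIC))
def ray(f,u,v):
    c=np.load('pics/'+f+'.npz'); K,Rm,t=c['camera_matrix'],c['R'],c['t'].ravel()
    d=Rm.T@np.linalg.solve(K,[u,v,1.]); return -Rm.T@t,d
def atz(f,u,v,z):
    o,d=ray(f,u,v); return o+d*(z-o[2])/d[2]
def proj(f,X):
    c=np.load('pics/'+f+'.npz'); p=c['camera_matrix']@(c['R']@np.array(X,float)+c['t'].ravel()); return p[:2]/p[2]
def st():
    o=manip.get_obs(); r=R.from_rotvec(o['tool_rot']).as_matrix()
    print('t',o['t'],'p',np.round(o['eef_pos'],4),'w',round(float(o['width']),4),'F',np.round(o['wrist_force'],1)); print(np.round(r,3)); print('q',np.round(o['qpos'],3)); return o,r
def to(X,dirz=None):
    "tool-frame shift (cm) bringing the grasp point to X"
    o=manip.get_obs(); r=R.from_rotvec(o['tool_rot']).as_matrix()
    g=np.array(o['eef_pos'])+.159*r[:,2]; return np.round(100*r.T@(np.array(X)-g),2)
E
python3 - <<'E'
from h import *
st()
snap('top','top0'); snap('side','side0')
E
```

```text
t 0.0 p [0.1935 0.6465 0.4037] w 0.0881 F [-0.2 -0.3 -0. ]
[[ 0.958 -0.287 -0.   ]
 [-0.287 -0.958 -0.002]
 [ 0.     0.002 -1.   ]]
q [ 1.568  0.359  0.011 -0.    -1.224 -0.288]
```

View pics/top0.png

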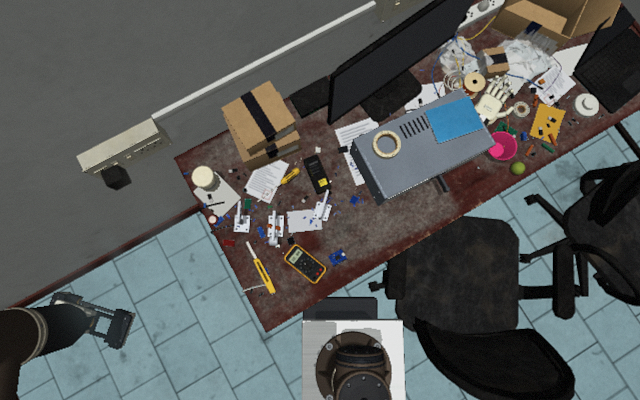

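View pics/side0.png

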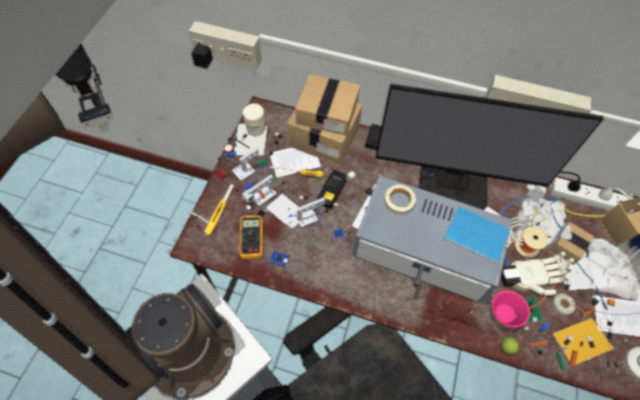

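The top view shows three brackets at about (242,215), (275,228) and (323,207). The cabinet is centred near (425,145), with its pull tab near (445,185). I'll enlarge both areas.

```bash
python3 - <<'E'
from h import *
crop('top0','c1',(185,155,345,275),5)
crop('side0','c2',(200,130,360,250),5)
for n in('top0','side0'):
    c=np.load(f'pics/{n}.npz'); print(n,c['camera_matrix'][0],-c['R'].T@c['t'].ravel(),c['R'].round(2).tolist())
for u,v in [(242,215),(275,228),(323,207),(425,145),(445,185),(268,330),(180,155)]: print(u,v,atz('top0',u,v,0.).round(3))
E
```

```text
top0 [387.63167093   0.         320.153781  ] [0.31323995 0.11346535 1.27376663] [[0.0, -1.0, 0.01], [-0.98, -0.0, -0.18], [0.18, -0.01, -0.98]]
side0 [479.64405161   0.         317.17362018] [ 0.04463087 -0.42754279  1.31648678] [[0.74, -0.67, 0.01], [-0.57, -0.64, -0.51], [0.35, 0.37, -0.86]]
242 215 [0.482 0.359 0.   ]
275 228 [0.439 0.249 0.   ]
323 207 [0.509 0.092 0.   ]
425 145 [ 0.725 -0.259  0.   ]
445 185 [ 0.585 -0.32   0.   ]
268 330 [0.119 0.264 0.   ]
180 155 [0.687 0.577 0.   ]
```

View pics/c1.png

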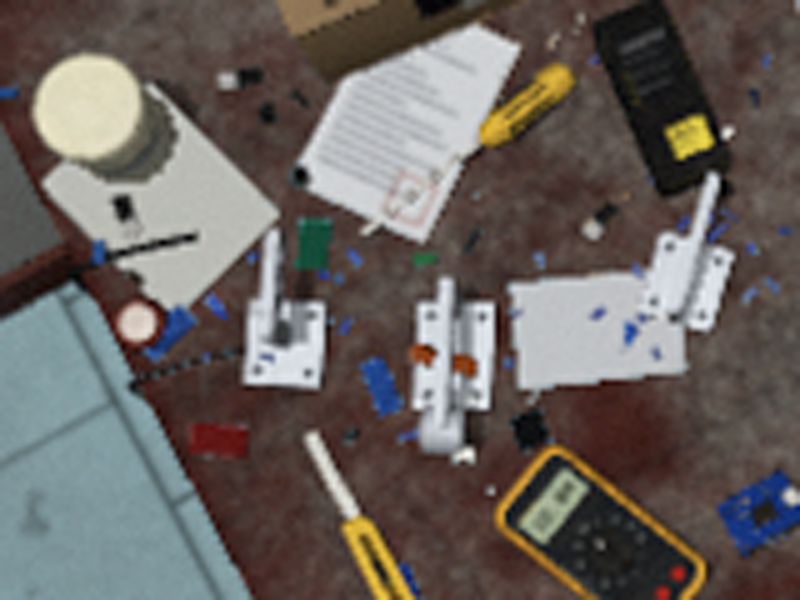

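View pics/c2.png

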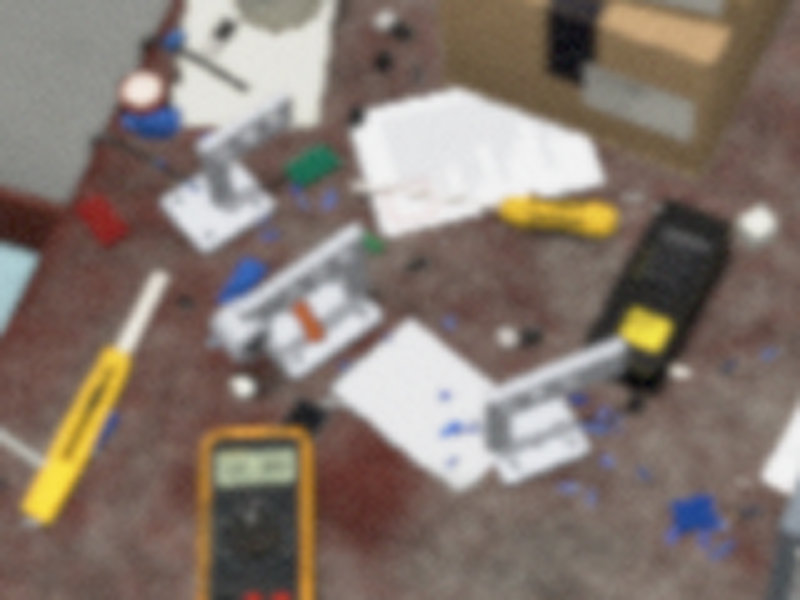

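The three brackets in c1 are:
- out: foot at (245–325, 300–388), arm tip at (272,235)
- boss: boss at (442,435), arm running up to (445,280)
- in: leg at (675,318), arm tip at (712,178)

Next I'll carry the wrist camera over the brackets and then the cabinet.

```bash
python3 -m jog '[{"tx":4.5,"ty":3.85,"tz":-0.6},{"tx":4.5,"ty":3.85,"tz":-0.6},{"tx":4.5,"ty":3.85,"tz":-0.6},{"tx":4.5,"ty":3.85,"tz":-0.6},{"tx":4.5,"ty":3.85,"tz":-0.6},{"tx":4.5,"ty":3.85,"tz":-0.6},{"tx":4.5,"ty":3.85},{"tx":4.5,"ty":3.85},{}]'
python3 - <<'E'
from h import *
snap('wrist','w1'); st()
E
python3 -m jog '[{"tx":2.2,"ty":5.2},{"tx":2.2,"ty":5.2},{"tx":2.2,"ty":5.2},{"tx":2.2,"ty":5.2},{"tx":2.2,"ty":5.2},{"tx":2.2,"ty":5.2},{"tx":2.2,"ty":5.2},{"tx":2.2,"ty":5.2},{"az":-0.175},{"az":-0.175},{"az":-0.175},{"az":-0.175}]'
python3 -m jog '[{}]'
python3 - <<'E'
from h import *
snap('wrist','w2'); st()
for n in('w1','w2'):
    c=np.load(f'pics/{n}.npz'); print(n,c['camera_matrix'][0],-c['R'].T@c['t'].ravel(),c['R'].round(2).tolist())
    for X in [(0.482,0.359,0),(0.439,0.249,0),(0.509,0.092,0),(0.585,-0.32,0.1),(0.725,-0.259,0.1)]: print(proj(n,X).round())
a=cv2.imread('pics/w1_raw.png');b=cv2.imread('pics/w2_raw.png')
cv2.imwrite('pics/m1.png',cv2.resize(np.vstack([a,b]),None,fx=.75,fy=.75,interpolation=cv2.INTER_AREA))
E
```

```text
t 0.15 p [0.1935 0.6465 0.4039] w 0.0877 F [-0.1 -0.8  0. ]
[[ 0.958 -0.287 -0.   ]
 [-0.287 -0.958 -0.001]
 [ 0.     0.001 -1.   ]]
q [ 1.568  0.359  0.011 -0.    -1.224 -0.288]
t 0.2 p [0.1935 0.6465 0.4041] w 0.088 F [ 0.4 -0.1 -0.5]
[[ 0.958 -0.287 -0.   ]
 [-0.287 -0.958 -0.001]
 [ 0.     0.001 -1.   ]]
q [ 1.568  0.359  0.011 -0.    -1.224 -0.288]
w1 [358.91977232   0.         317.41554726] [0.26076503 0.62639753 0.38393511] [[-0.29, -0.96, 0.0], [-0.92, 0.28, 0.26], [-0.25, 0.07, -0.97]]
[ 551. -262.]
[ 690. -247.]
[ 905. -440.]
[ 2690. -1659.]
[ 3091. -2710.]
w2 [358.91977232   0.         317.41554726] [0.26077786 0.6264318  0.38405684] [[-0.29, -0.96, 0.0], [-0.92, 0.28, 0.26], [-0.25, 0.07, -0.97]]
[ 551. -262.]
[ 691. -247.]
[ 905. -439.]
[ 2691. -1660.]
[ 3093. -2711.]invalid input at $[0]: expected keys tx, ty, tz, ax, ay, az, claw
invalid input at $[0]: expected keys tx, ty, tz, ax, ay, az, claw
invalid input at $[0]: expected keys tx, ty, tz, ax, ay, az, claw
```

View pics/m1.png

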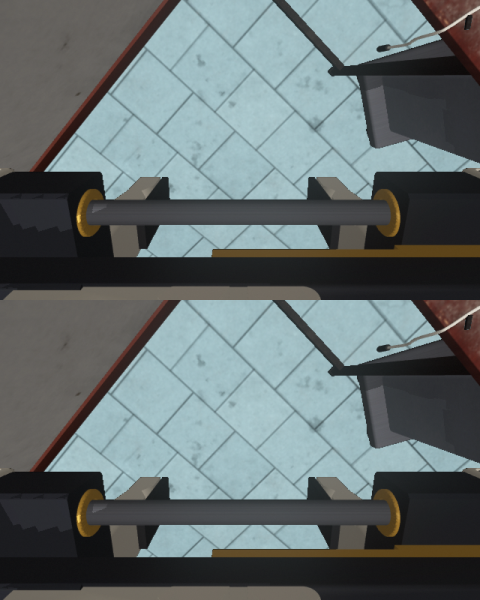

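The first move was refused because every row needs all seven keys, so the mosaic only shows the gripper bar over the floor. I'll resend it with full rows.

```bash
python3 -m jog '[{"tx":4.5,"ty":3.85,"tz":-0.6,"ax":0,"ay":0,"az":0,"claw":0},{"tx":4.5,"ty":3.85,"tz":-0.6,"ax":0,"ay":0,"az":0,"claw":0},{"tx":4.5,"ty":3.85,"tz":-0.6,"ax":0,"ay":0,"az":0,"claw":0},{"tx":4.5,"ty":3.85,"tz":-0.6,"ax":0,"ay":0,"az":0,"claw":0},{"tx":4.5,"ty":3.85,"tz":-0.6,"ax":0,"ay":0,"az":0,"claw":0},{"tx":4.5,"ty":3.85,"tz":-0.6,"ax":0,"ay":0,"az":0,"claw":0},{"tx":4.5,"ty":3.85,"tz":0,"ax":0,"ay":0,"az":0,"claw":0},{"tx":4.5,"ty":3.85,"tz":0,"ax":0,"ay":0,"az":0,"claw":0},{"tx":0,"ty":0,"tz":0,"ax":0,"ay":0,"az":0,"claw":0}]' 
python3 - <<'E'
from h import *
snap('wrist','w1'); st()
E
python3 -m jog '[{"tx":2.2,"ty":5.2,"tz":0,"ax":0,"ay":0,"az":0,"claw":0},{"tx":2.2,"ty":5.2,"tz":0,"ax":0,"ay":0,"az":0,"claw":0},{"tx":2.2,"ty":5.2,"tz":0,"ax":0,"ay":0,"az":0,"claw":0},{"tx":2.2,"ty":5.2,"tz":0,"ax":0,"ay":0,"az":0,"claw":0},{"tx":0,"ty":5.2,"tz":0,"ax":0,"ay":0,"az":0,"claw":0},{"tx":0,"ty":5.2,"tz":0,"ax":0,"ay":0,"az":0,"claw":0},{"tx":0,"ty":5.2,"tz":0,"ax":0,"ay":0,"az":0,"claw":0},{"tx":0,"ty":0,"tz":0,"ax":0,"ay":0,"az":-0.175,"claw":0},{"tx":0,"ty":0,"tz":0,"ax":0,"ay":0,"az":-0.175,"claw":0},{"tx":0,"ty":0,"tz":0,"ax":0,"ay":0,"az":-0.175,"claw":0},{"tx":0,"ty":0,"tz":0,"ax":0,"ay":0,"az":-0.175,"claw":0},{"tx":0,"ty":0,"tz":0,"ax":0,"ay":0,"az":0,"claw":0}]' 
python3 - <<'E'
from h import *
snap('wrist','w2'); st()
for n in('w1','w2'):
    c=np.load(f'pics/{n}.npz'); print(n,-c['R'].T@c['t'].ravel())
    for X in [(0.482,0.359,0),(0.439,0.249,0),(0.509,0.092,0),(0.585,-0.32,0.1),(0.725,-0.259,0.1)]: print(proj(n,X).round())
E
```

```text
t: 1.32
eef_pos: [0.4514, 0.2452, 0.4407]
tool_rot: [3.107, -0.463, 0.0]
wrist_force: [-0.2, -0.0, 0.1]
width: 0.0876
finger_force: 0.0
t 1.375 p [0.4508 0.2466 0.4407] w 0.0877 F [0.1 0.2 0.2]
[[ 0.957 -0.29  -0.   ]
 [-0.29  -0.957  0.   ]
 [-0.    -0.    -1.   ]]
q [ 0.883  0.068 -0.28  -0.    -1.222  0.393]
t: 2.88
eef_pos: [0.4303, -0.1247, 0.4406]
tool_rot: [-3.076, -0.639, -0.0]
wrist_force: [-0.1, 0.1, 0.4]
width: 0.0876
finger_force: 0.0
t 2.925 p [ 0.4303 -0.1248  0.4406] w 0.0874 F [ 0.3 -0.5 -0.1]
[[ 0.918  0.395 -0.   ]
 [ 0.395 -0.918  0.   ]
 [ 0.    -0.    -1.   ]]
q [ 0.16  -0.051 -0.401 -0.    -1.221  1.817]
w1 [0.51861889 0.22480303 0.42080782]
[218. 166.]
[317. 174.]
[434.  74.]
[1033. -227.]
[ 970. -468.]
w2 [ 0.49473251 -0.09652858  0.42072932]
[-103.  -73.]
[-0. 18.]
[161.  16.]
[595. 108.]
[ 636. -100.]
```

```bash
python3 -m jog '[{"tx":-2,"ty":5,"tz":0,"ax":0,"ay":0,"az":0,"claw":0},{"tx":-2,"ty":5,"tz":0,"ax":0,"ay":0,"az":0,"claw":0},{"tx":-2,"ty":5,"tz":0,"ax":0,"ay":0,"az":0,"claw":0},{"tx":-2,"ty":2,"tz":0,"ax":0,"ay":0,"az":0,"claw":0},{"tx":0,"ty":0,"tz":0,"ax":0,"ay":0,"az":0,"claw":0}]' 
python3 - <<'E'
from h import *
snap('wrist','w3'); st()
crop('w1','w1c',(140,20,540,320),2)
E
```

```text
t: 3.55
eef_pos: [0.4241, -0.3146, 0.4401]
tool_rot: [-3.078, -0.629, 0.002]
wrist_force: [-0.4, 1.2, 0.1]
width: 0.0876
finger_force: 0.0
t 3.6 p [ 0.4243 -0.3138  0.4402] w 0.0876 F [-0.1  0.8  0.2]
[[ 0.919  0.394 -0.001]
 [ 0.394 -0.919  0.   ]
 [-0.001 -0.001 -1.   ]]
q [-0.265  0.093 -0.254 -0.    -1.225  2.24 ]
```

View pics/w1c.png

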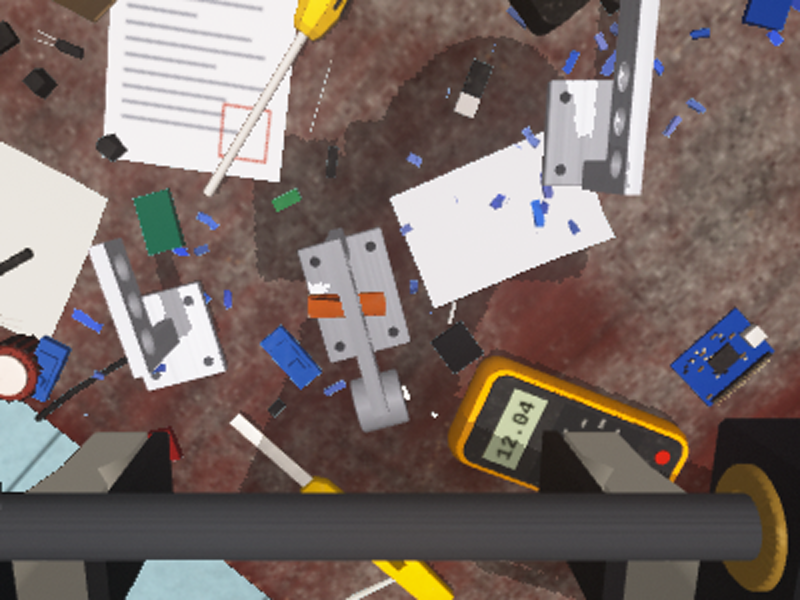

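View pics/w3.png

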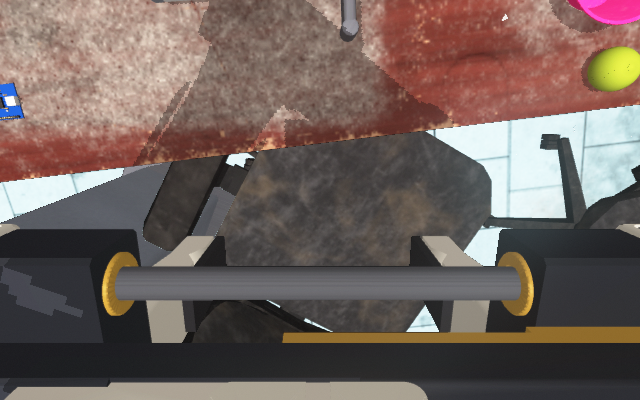

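w1c gives clear features on all three brackets. w3 shows the round end of the tab at (349,30) near the top edge. I'll move closer to see the cabinet front.

```bash
python3 -m jog '[{"tx":4,"ty":0,"tz":-1,"ax":0,"ay":0,"az":0,"claw":0},{"tx":4,"ty":0,"tz":-1,"ax":0,"ay":0,"az":0,"claw":0},{"tx":4,"ty":0,"tz":-1,"ax":0,"ay":0,"az":0,"claw":0},{"tx":0,"ty":0,"tz":-1,"ax":0,"ay":0,"az":0,"claw":0},{"tx":0,"ty":0,"tz":0,"ax":0,"ay":0,"az":0,"claw":0}]' 
python3 - <<'E'
from h import *
snap('wrist','w4',(0,0,640,280),1.25); st()
a=cv2.imread('pics/w4.png'); b=cv2.imread('pics/top0_raw.png')[85:205,340:510]
b=cv2.resize(b,None,fx=2,fy=2,interpolation=cv2.INTER_CUBIC); b=cv2.copyMakeBorder(b,0,0,0,800-b.shape[1],0)
cv2.imwrite('pics/m2.png',np.vstack([a,b]))
E
```

```text
t: 4.22
eef_pos: [0.5347, -0.2646, 0.4813]
tool_rot: [3.076, 0.639, 0.002]
wrist_force: [-0.1, 0.3, -1.1]
width: 0.0876
finger_force: 0.0
t 4.275 p [ 0.5342 -0.265   0.4809] w 0.0878 F [-1.2  0.3  0.1]
[[ 0.917  0.398  0.001]
 [ 0.398 -0.917  0.   ]
 [ 0.001  0.    -1.   ]]
q [-0.133  0.19  -0.046 -0.    -1.334  2.113]
```

View pics/m2.png

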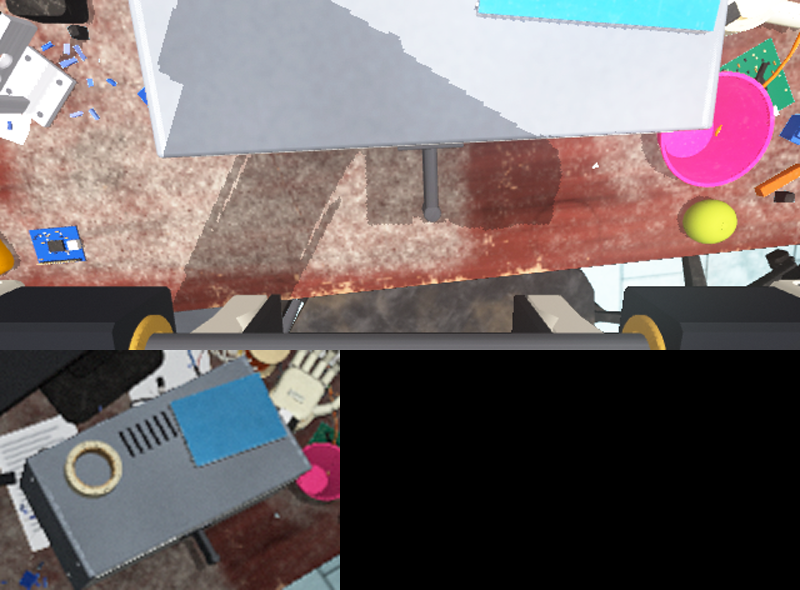

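w4 gives the roof's front corners at (163,157) and (714,127), the tab end at (432,213) and the tab base at (431,148), all at 1.25× scale. Now I'll fit the cabinet and the brackets.

```bash
cat > fit.py <<'E'
from h import *
from scipy.optimize import least_squares
def W(p,X):
    c,s=np.cos(p[2]),np.sin(p[2]); return np.array([p[0]+c*X[0]-s*X[1],p[1]+s*X[0]+c*X[1],X[2]])
def fit(p0,obs):
    f=lambda p:np.concatenate([(proj(n,W(p,X))-np.array(px))*w for n,px,X,w in obs])
    r=least_squares(f,p0,loss='soft_l1'); print(r.x.round(4),'deg',np.degrees(r.x[2]).round(2)); print(np.round(r.fun.reshape(-1,2),1).tolist()); return r.x
E
python3 - <<'E'
from fit import *
print(atz('w4',130.4,125.6,.14),atz('w4',571,101.6,.14),atz('w4',345.6,170,.115))
cab=fit([.7,-.27,.4],[('w4',(130.4,125.6),(-.105,.195,.14),1),('w4',(571,101.6),(-.105,-.195,.14),1),('w4',(345.6,170),(-.105-.055,0,.115),1),
('top0',(381.5,201.5),(-.105,.195,.14),1),('top0',(494.5,143.5),(-.105,-.195,.14),1),('top0',(353.5,141),(.105,.195,.14),1),('top0',(463.5,89),(.105,-.195,.14),1)])
np.save('cab.npy',cab)
print('tab',W(cab,(-.105-.035,0,.1)), 'TCP move',to(W(cab,(-.142,0,.105))))
w=lambda u,v:('w1',(140+u/2,20+v/2))
t=lambda u,v:('top0',(185+u/5,155+v/5))
out=fit([.48,.36,0],[(*w(222,373),(-.032,-.025,.008),1),(*w(150,390),(-.032,.025,.008),1),(*w(203,283),(.024,-.025,.008),1),(*w(92,247),(.06,.004,.074),1),
 (*w(122,265),(.046,-.004,.06),1),(*w(148,340),(.006,-.004,.06),1),(*t(245,388),(-.032,.025,.008),.5),(*t(320,388),(-.032,-.025,.008),.5),(*t(325,300),(.024,-.025,.008),.5)])
inn=fit([.5,.09,0],[(*w(545,187),(-.006,.025,.008),1),(*w(551,80),(.05,.025,.008),1),(*w(641,195),(-.008,-.004,.074),1),(*w(616,165),(.006,.004,.06),1),(*w(619,122),(.026,.004,.06),1),(*w(622,75),(.046,.004,.06),1),
 (*t(640,310),(-.006,.025,.008),.5),(*t(708,330),(-.006,-.025,.008),.5),(*t(735,255),(.05,-.025,.008),.5),(*t(660,235),(.05,.025,.008),.5)])
bos=fit([.44,.25,3.1],[(*w(300,252),(-.002,-.025,.008),1),(*w(379,230),(-.002,.025,.008),1),(*w(410,343),(.068,.025,.008),1),(*w(330,361),(.068,-.025,.008),1),(*w(335,237),(-.008,0,.074),1),
 (*t(415,305),(-.002,-.025,.008),.5),(*t(494,302),(-.002,.025,.008),.5),(*t(494,410),(.068,.025,.008),.5),(*t(415,408),(.068,-.025,.008),.5)])
np.savez('br.npz',out=out,inn=inn,bos=bos)
E
```

```text
[ 0.51516301 -0.09404149  0.14      ] [ 0.6865826  -0.43814347  0.14      ] [ 0.55093047 -0.28784744  0.115     ]
[ 0.6937 -0.2171  0.4616] deg 26.45
[[-6.0, 0.3], [0.3, 0.2], [0.3, 0.7], [3.1, -2.8], [2.1, -0.4], [-1.3, -2.8], [-1.4, -3.1]]
tab [ 0.56836276 -0.27948504  0.1       ] TCP move [ 2.34  2.69 21.69]
[ 0.4586  0.3571 -0.0643] deg -3.69
[[1.9, -0.3], [-2.0, 0.4], [-1.9, -0.4], [-0.5, -0.7], [1.5, 0.6], [0.5, 0.6], [-0.4, -0.8], [-0.2, -0.3], [0.1, -0.0]]
[ 0.4739  0.1015 -0.282 ] deg -16.16
[[-0.4, -0.0], [-0.6, 0.2], [0.1, 0.0], [0.1, -0.3], [0.3, -0.4], [0.5, 0.8], [-0.4, -0.1], [0.1, 0.0], [-0.2, -0.6], [-0.0, -0.6]]
[0.4791 0.245  3.0981] deg 177.51
[[-1.0, -1.3], [1.9, -1.3], [0.6, 0.1], [-0.2, 1.2], [-0.3, 1.6], [0.4, -0.7], [0.1, -0.0], [-0.6, -0.2], [-0.3, -0.3]]
```

```bash
python3 -m jog '[{"tx":0,"ty":0,"tz":0,"ax":0,"ay":0,"az":-0.05,"claw":0},{"tx":1.1,"ty":1.4,"tz":4,"ax":0,"ay":0,"az":0,"claw":0},{"tx":1.1,"ty":1.4,"tz":5,"ax":0,"ay":0,"az":0,"claw":0},{"tx":0,"ty":0,"tz":5,"ax":0,"ay":0,"az":0,"claw":0},{"tx":0,"ty":0,"tz":5,"ax":0,"ay":0,"az":0,"claw":0},{"tx":0,"ty":0,"tz":2.7,"ax":0,"ay":0,"az":0,"claw":0},{"tx":0,"ty":0,"tz":0,"ax":0,"ay":0,"az":0,"claw":0},{"tx":0,"ty":0,"tz":0,"ax":0,"ay":0,"az":0,"claw":0}]' 
python3 - <<'E'
from fit import *
st(); print(to(W(np.load('cab.npy'),(-.142,0,.105))))
E
python3 -m jog '[{"tx":0,"ty":0,"tz":0,"ax":0,"ay":0,"az":0,"claw":255},{"tx":0,"ty":0,"tz":0,"ax":0,"ay":0,"az":0,"claw":255},{"tx":0,"ty":0,"tz":0,"ax":0,"ay":0,"az":0,"claw":255},{"tx":0,"ty":0,"tz":0,"ax":0,"ay":0,"az":0,"claw":255},{"tx":0,"ty":0,"tz":0,"ax":0,"ay":0,"az":0,"claw":255},{"tx":0,"ty":0,"tz":0,"ax":0,"ay":0,"az":0,"claw":255},{"tx":0,"ty":0,"tz":0,"ax":0,"ay":0,"az":0,"claw":255},{"tx":0,"ty":0,"tz":0,"ax":0,"ay":0,"az":0,"claw":255}]' 30
```

```text
t: 5.28
eef_pos: [0.5667, -0.2813, 0.2652]
tool_rot: [3.058, 0.714, 0.002]
wrist_force: [0.3, 0.5, 1.5]
width: 0.0879
finger_force: 0.0
t 5.275 p [ 0.5667 -0.2813  0.2652] w 0.0879 F [0.3 0.5 1.5]
[[ 0.897  0.443  0.002]
 [ 0.443 -0.897 -0.001]
 [ 0.001  0.001 -1.   ]]
q [-1.530e-01  4.070e-01 -2.590e-01  1.000e-03 -9.030e-01  2.182e+00]
[ 0.01 -0.11  0.12]
t: 6.28
eef_pos: [0.5665, -0.281, 0.2636]
tool_rot: [-3.059, -0.715, 0.0]
wrist_force: [0.5, -0.5, -0.9]
width: 0.0131
finger_force: 0.0
```

```bash
python3 -m jog '[{"tx":0,"ty":0,"tz":0,"ax":0,"ay":0,"az":0,"claw":255},{"tx":0,"ty":0,"tz":0,"ax":0,"ay":0,"az":0,"claw":255},{"tx":0,"ty":0,"tz":0,"ax":0,"ay":0,"az":0,"claw":255}]' 30; python3 -m jog '[{"tx":0.6,"ty":0,"tz":0,"ax":0,"ay":0,"az":0,"claw":255},{"tx":0.4,"ty":0,"tz":0,"ax":0,"ay":0,"az":0,"claw":255},{"tx":0,"ty":0,"tz":0,"ax":0,"ay":0,"az":0,"claw":255},{"tx":0,"ty":0,"tz":0,"ax":0,"ay":0,"az":0,"claw":255}]'
```

```text
t: 6.65
eef_pos: [0.5662, -0.2806, 0.2636]
tool_rot: [-3.058, -0.715, 0.001]
wrist_force: [-1.6, 5.3, 1.8]
width: 0.0097
finger_force: 30.0
t: 7.15
eef_pos: [0.5744, -0.2766, 0.2636]
tool_rot: [-3.058, -0.714, 0.004]
wrist_force: [-5.3, 2.4, 4.3]
width: 0.0101
finger_force: 30.0
```

```bash
python3 -m jog '[{"tx":0.3,"ty":0,"tz":0,"ax":0,"ay":0,"az":0,"claw":255},{"tx":0.2,"ty":0,"tz":0,"ax":0,"ay":0,"az":0,"claw":255},{"tx":0,"ty":0,"tz":0,"ax":0,"ay":0,"az":0,"claw":255},{"tx":0,"ty":0,"tz":0,"ax":0,"ay":0,"az":0,"claw":255}]'; python3 -m jog '[{"tx":-0.5,"ty":0,"tz":0,"ax":0,"ay":0,"az":0,"claw":255},{"tx":-1,"ty":0,"tz":0,"ax":0,"ay":0,"az":0,"claw":255},{"tx":-1.5,"ty":0,"tz":0,"ax":0,"ay":0,"az":0,"claw":255},{"tx":-2,"ty":0,"tz":0,"ax":0,"ay":0,"az":0,"claw":255},{"tx":-2,"ty":0,"tz":0,"ax":0,"ay":0,"az":0,"claw":255},{"tx":-2,"ty":0,"tz":0,"ax":0,"ay":0,"az":0,"claw":255},{"tx":-2,"ty":0,"tz":0,"ax":0,"ay":0,"az":0,"claw":255},{"tx":0,"ty":0,"tz":0,"ax":0,"ay":0,"az":0,"claw":255},{"tx":0,"ty":0,"tz":0,"ax":0,"ay":0,"az":0,"claw":255}]'
```

```text
t: 7.65
eef_pos: [0.5778, -0.2751, 0.2636]
tool_rot: [-3.058, -0.714, 0.008]
wrist_force: [-10.5, -1.3, 6.3]
width: 0.0094
finger_force: 30.0
t: 8.78
eef_pos: [0.481, -0.3229, 0.2636]
tool_rot: [-3.058, -0.714, 0.002]
wrist_force: [-3.5, 4.7, 2.7]
width: 0.01
finger_force: 30.0
```

```bash
python3 -m jog '[{"tx":-2,"ty":0,"tz":0,"ax":0,"ay":0,"az":0,"claw":255},{"tx":-2,"ty":0,"tz":0,"ax":0,"ay":0,"az":0,"claw":255},{"tx":-1,"ty":0,"tz":0,"ax":0,"ay":0,"az":0,"claw":255},{"tx":-0.5,"ty":0,"tz":0,"ax":0,"ay":0,"az":0,"claw":255},{"tx":-0.5,"ty":0,"tz":0,"ax":0,"ay":0,"az":0,"claw":255},{"tx":-0.3,"ty":0,"tz":0,"ax":0,"ay":0,"az":0,"claw":255},{"tx":0,"ty":0,"tz":0,"ax":0,"ay":0,"az":0,"claw":255},{"tx":0,"ty":0,"tz":0,"ax":0,"ay":0,"az":0,"claw":255}]'
```

```text
t: 9.78
eef_pos: [0.4258, -0.3502, 0.2636]
tool_rot: [-3.058, -0.715, -0.001]
wrist_force: [0.8, 9.3, 2.9]
width: 0.0099
finger_force: 30.0
```

```bash
python3 -m jog '[{"tx":0,"ty":0,"tz":0,"ax":0,"ay":0,"az":0,"claw":0},{"tx":0,"ty":0,"tz":0,"ax":0,"ay":0,"az":0,"claw":0},{"tx":0,"ty":0,"tz":0,"ax":0,"ay":0,"az":0,"claw":0},{"tx":0,"ty":0,"tz":0,"ax":0,"ay":0,"az":0,"claw":0},{"tx":0,"ty":0,"tz":-3,"ax":0,"ay":0,"az":0,"claw":0},{"tx":0,"ty":0,"tz":-5,"ax":0,"ay":0,"az":0,"claw":0},{"tx":0,"ty":0,"tz":-5,"ax":0,"ay":0,"az":0,"claw":0},{"tx":0,"ty":0,"tz":-2,"ax":0,"ay":0,"az":0,"claw":0},{"tx":0,"ty":0,"tz":0,"ax":0,"ay":0,"az":0,"claw":0},{"tx":0,"ty":0,"tz":0,"ax":0,"ay":0,"az":0,"claw":0}]'
python3 - <<'E'
from h import *
snap('wrist','w5',(60,0,580,280),1.5); st()
E
```

```text
t: 11.02
eef_pos: [0.4246, -0.3509, 0.4128]
tool_rot: [-3.058, -0.714, 0.001]
wrist_force: [-0.5, 0.5, -0.7]
width: 0.0875
finger_force: 0.0
t 11.075 p [ 0.4246 -0.3509  0.4125] w 0.0879 F [-0.7 -0.1 -0.3]
[[ 0.897  0.443 -0.002]
 [ 0.443 -0.897  0.001]
 [-0.001 -0.001 -1.   ]]
q [-0.335  0.15  -0.251 -0.    -1.171  2.365]
```

View pics/w5.png

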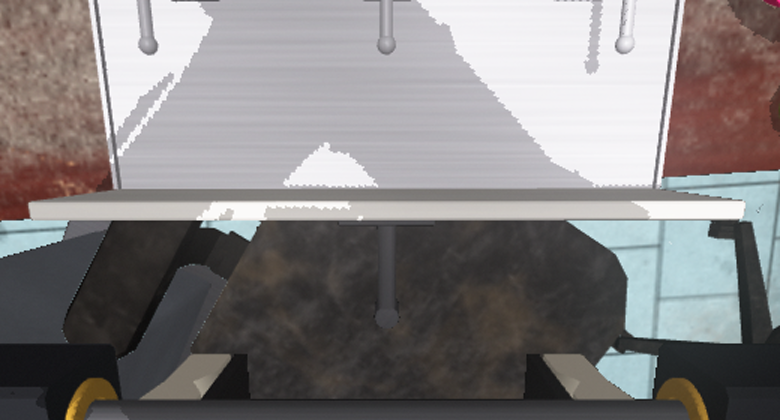

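The ball ends show at (148,45), (386,45) and (624,45) in the crop, with the drawer front's top face at about rows 200–220 and the tab end at (386,318).

```bash
python3 - <<'E'
from fit import *
B=[atz('w5',60+u/1.5,45/1.5,.105) for u in(148,386,624)]
for b in B: print(b.round(4))
d=B[0]-B[2]; print('spacing',np.linalg.norm(d)/2,'yaw',np.degrees(np.arctan2(-d[0],d[1])))
f=[atz('w5',60+u/1.5,v/1.5,.12) for u,v in((30,220),(743,220),(386,202),(386,220))]; print(np.round(f,4).tolist())
te=atz('w5',60+386/1.5,318/1.5,.1); print('tabend',te)
ex=np.array([np.cos(np.radians(26.4)),np.sin(np.radians(26.4)),0])
print('ball->outer front',(B[1]-f[3])@ex,'ball->tabend',(B[1]-te)@ex)
P=[b+ex*.0155 for b in B]; print('pins',np.round(P,4).tolist()); np.save('pins.npy',P)
print('pins in r',[np.hypot(*p[:2]) for p in P])
br=np.load('br.npz')
for k in br: print(k,br[k])
E
```

```text
[ 0.481  -0.1921  0.105 ]
[ 0.5328 -0.297   0.105 ]
[ 0.5845 -0.4019  0.105 ]
spacing 0.11698065839083567 yaw 26.264864395541235
[[0.3778, -0.1727, 0.12], [0.5373, -0.4959, 0.12], [0.4656, -0.3302, 0.12], [0.4575, -0.3341, 0.12]]
tabend [ 0.40539008 -0.35983089  0.1       ]
ball->outer front 0.0839338261002518 ball->tabend 0.14203627040950925
pins [[0.4949, -0.1852, 0.105], [0.5466, -0.2901, 0.105], [0.5984, -0.395, 0.105]]
pins in r [np.float64(0.528374655999105), np.float64(0.6188464453514686), np.float64(0.7169963780567119)]
out [ 0.45859425  0.35705065 -0.0643331 ]
inn [ 0.47388251  0.10150862 -0.28197534]
bos [0.47910093 0.24500529 3.09806798]
```

The spacing comes out at exactly 117.0 mm and the yaw at 26.3°, so the pin fix is good. My plan:
- bracket_in on pin3
- bracket_out on pin2
- boss on pin1

I'll grip each 24 mm to the side of its hole. Next I'll move over bracket_in and check its pose with an overlay.

```bash
python3 -m jog '[{"tx":2.63,"ty":-5.2,"tz":0,"ax":0,"ay":0,"az":0,"claw":0},{"tx":2.63,"ty":-5.2,"tz":0,"ax":0,"ay":0,"az":0,"claw":0},{"tx":2.63,"ty":-5.2,"tz":0,"ax":0,"ay":0,"az":0,"claw":0},{"tx":2.63,"ty":-5.2,"tz":0,"ax":0,"ay":0,"az":0,"claw":0},{"tx":2.63,"ty":-5.2,"tz":0,"ax":0,"ay":0,"az":0,"claw":0},{"tx":2.63,"ty":-5.2,"tz":0,"ax":0,"ay":0,"az":0,"claw":0},{"tx":2.63,"ty":-5.2,"tz":0,"ax":0,"ay":0,"az":0,"claw":0},{"tx":2.63,"ty":-5.2,"tz":0,"ax":0,"ay":0,"az":0,"claw":0},{"tx":0,"ty":0,"tz":0,"ax":0,"ay":0,"az":0.185,"claw":0},{"tx":0,"ty":0,"tz":0,"ax":0,"ay":0,"az":0.185,"claw":0},{"tx":0,"ty":0,"tz":0,"ax":0,"ay":0,"az":0.185,"claw":0},{"tx":0,"ty":0,"tz":0,"ax":0,"ay":0,"az":0.185,"claw":0}]'
python3 -m jog '[{"tx":0,"ty":0,"tz":0,"ax":0,"ay":0,"az":0,"claw":0},{"tx":0,"ty":0,"tz":0,"ax":0,"ay":0,"az":0,"claw":0}]'
cat >> fit.py <<'E'
FT=dict(out=(-.032,.024,-.008,.06),inn=(-.006,.05,-.008,.083),bos=(-.002,.068,-.008,.08))
def overlay(f,names,g,c,s):
    im=cv2.imread('pics/'+f+'_raw.png'); im=cv2.resize(im[c[1]:c[3],c[0]:c[2]],None,fx=s,fy=s,interpolation=cv2.INTER_CUBIC)
    br=np.load('br.npz')
    for k in names:
        a,b,l,m=FT[k]; q=lambda X:tuple(int(v) for v in ((proj(f,W(br[k],X))-c[:2]+.5)*s))
        foot=[q(X) for X in((a,-.025,.008),(b,-.025,.008),(b,.025,.008),(a,.025,.008))]
        top=[q(X) for X in((l,-.004,.074),(m,-.004,.074),(m,.004,.074),(l,.004,.074))]
        for P in(foot,top): cv2.polylines(im,[np.array(P)],True,(0,0,255),1)
        for x in(.006,.026,.046):
            for y in(-.004,.004): cv2.circle(im,q((x,y,.06)),2,(0,255,0),-1)
    cv2.imwrite('pics/'+g+'.png',im)
E
python3 - <<'E'
from fit import *
snap('wrist','w6'); st(); overlay('w6',['inn','bos'],'w6o',(100,0,500,290),2)
E
```

```text
t: 12.58
eef_pos: [0.429, 0.1152, 0.4125]
tool_rot: [3.108, -0.449, -0.002]
wrist_force: [-0.1, -0.0, 0.9]
width: 0.0876
finger_force: 0.0
t: 12.82
eef_pos: [0.4291, 0.1151, 0.4131]
tool_rot: [3.111, -0.433, -0.001]
wrist_force: [-0.3, 0.5, 0.4]
width: 0.0876
finger_force: 0.0
t 12.875 p [0.4291 0.1151 0.4133] w 0.0878 F [ 0.7 -0.  -0.1]
[[ 0.962 -0.274 -0.001]
 [-0.274 -0.962 -0.   ]
 [-0.     0.001 -1.   ]]
q [ 0.708 -0.039 -0.454 -0.    -1.157  0.585]
```

View pics/w6o.png

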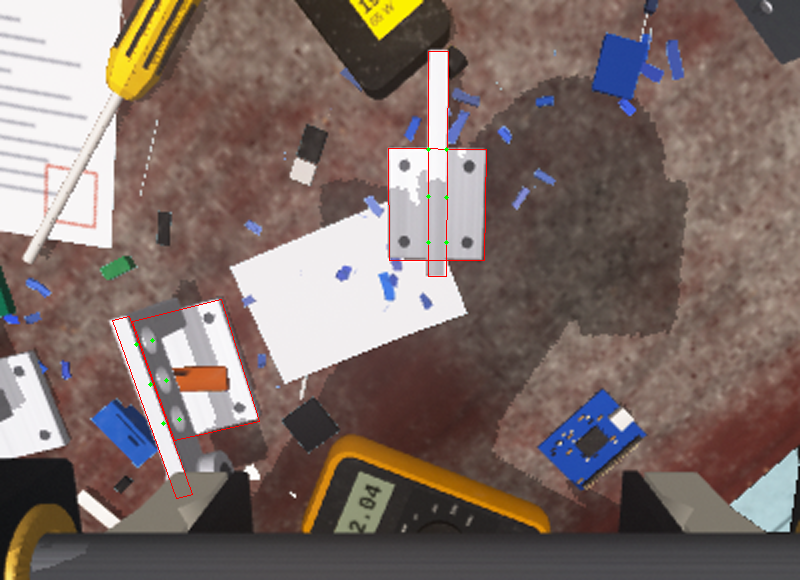

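The overlay fits bracket_in exactly, and boss to within a millimetre or two. Now I'll work out the grasp.

```bash
python3 - <<'E'
from fit import *
b=np.load('br.npz')['inn']; print(to(W(b,(.05,0,.068))))
E
```

```text
[ 9.69  0.08 18.62]
```

```bash
python3 -m jog '[{"tx":5,"ty":0.08,"tz":2,"ax":0,"ay":0,"az":0.005,"claw":0},{"tx":4.69,"ty":0,"tz":4,"ax":0,"ay":0,"az":0,"claw":0},{"tx":0,"ty":0,"tz":5,"ax":0,"ay":0,"az":0,"claw":0},{"tx":0,"ty":0,"tz":4,"ax":0,"ay":0,"az":0,"claw":0},{"tx":0,"ty":0,"tz":2.4,"ax":0,"ay":0,"az":0,"claw":0},{"tx":0,"ty":0,"tz":1.2,"ax":0,"ay":0,"az":0,"claw":0},{"tx":0,"ty":0,"tz":0,"ax":0,"ay":0,"az":0,"claw":0},{"tx":0,"ty":0,"tz":0,"ax":0,"ay":0,"az":0,"claw":100},{"tx":0,"ty":0,"tz":0,"ax":0,"ay":0,"az":0,"claw":150},{"tx":0,"ty":0,"tz":0,"ax":0,"ay":0,"az":0,"claw":180}]'
python3 - <<'E'
from fit import *
b=np.load('br.npz')['inn']; print(to(W(b,(.05,0,.068)))); st()
E
python3 -m jog '[{"tx":0,"ty":0,"tz":0,"ax":0,"ay":0,"az":0,"claw":255},{"tx":0,"ty":0,"tz":0,"ax":0,"ay":0,"az":0,"claw":255},{"tx":0,"ty":0,"tz":0,"ax":0,"ay":0,"az":0,"claw":255},{"tx":0,"ty":0,"tz":0,"ax":0,"ay":0,"az":0,"claw":255},{"tx":0,"ty":0,"tz":0,"ax":0,"ay":0,"az":0,"claw":255},{"tx":0,"ty":0,"tz":0,"ax":0,"ay":0,"az":0,"claw":255}]' 35
```

```text
t: 14.12
eef_pos: [0.5221, 0.0874, 0.2284]
tool_rot: [-3.109, 0.447, -0.002]
wrist_force: [-0.8, -0.3, -0.4]
width: 0.0629
finger_force: 0.0
[-0.04  0.    0.14]
t 14.125 p [0.5221 0.0874 0.2284] w 0.0629 F [-0.8 -0.3 -0.4]
[[ 0.959 -0.282  0.001]
 [-0.282 -0.959  0.001]
 [ 0.001 -0.001 -1.   ]]
q [ 0.537  0.308 -0.528  0.    -0.734  0.749]
t: 14.88
eef_pos: [0.5219, 0.0873, 0.2276]
tool_rot: [3.11, -0.447, -0.0]
wrist_force: [0.1, -0.2, -1.0]
width: 0.0078
finger_force: 35.0
```

```bash
cat >> fit.py <<'E'
ex=np.array([np.cos(np.radians(26.3)),np.sin(np.radians(26.3)),0]); ey=np.array([-ex[1],ex[0],0])
def place(pin,dx,off,base,zb=.0686):
    "tool shift: hole over pin, dx along cabinet x; grip lies `off` along tool x from the hole; bracket base height"
    r=R.from_rotvec(manip.get_obs()['tool_rot']).as_matrix(); P=np.load('pins.npy')[pin-1]
    X=P+ex*dx+off*r[:,0]; X[2]=base+zb
    print('yaw err to -63.7 (deg)',np.degrees(np.arctan2(r[1,0],r[0,0]))+63.7); print(to(X))
E
python3 -m jog '[{"tx":0,"ty":0,"tz":-2,"ax":0,"ay":0,"az":0,"claw":255},{"tx":0,"ty":0,"tz":-5,"ax":0,"ay":0,"az":0,"claw":255},{"tx":0,"ty":0,"tz":-6,"ax":0,"ay":0,"az":0,"claw":255},{"tx":0,"ty":0,"tz":-5,"ax":0,"ay":0,"az":0,"claw":255},{"tx":0,"ty":0,"tz":-2,"ax":0,"ay":0,"az":0,"claw":255},{"tx":0,"ty":0,"tz":0,"ax":0,"ay":0,"az":0.166,"claw":255},{"tx":0,"ty":0,"tz":0,"ax":0,"ay":0,"az":0.166,"claw":255},{"tx":0,"ty":0,"tz":0,"ax":0,"ay":0,"az":0.166,"claw":255},{"tx":0,"ty":0,"tz":0,"ax":0,"ay":0,"az":0.166,"claw":255},{"tx":0,"ty":0,"tz":0,"ax":0,"ay":0,"az":0.165,"claw":255},{"tx":0,"ty":0,"tz":0,"ax":0,"ay":0,"az":0,"claw":255},{"tx":0,"ty":0,"tz":0,"ax":0,"ay":0,"az":0,"claw":255}]'
python3 - <<'E'
from fit import *
st();place(3,-.055,.0244,.17)
E
```

```text
t: 16.38
eef_pos: [0.5219, 0.0873, 0.4276]
tool_rot: [2.669, -1.657, -0.0]
wrist_force: [0.2, 0.2, -1.1]
width: 0.0077
finger_force: 35.0
t 16.375 p [0.5219 0.0873 0.4276] w 0.0077 F [ 0.2  0.2 -1.1]
[[ 0.444 -0.896 -0.   ]
 [-0.896 -0.444 -0.   ]
 [-0.     0.    -1.   ]]
q [ 0.537  0.103 -0.272 -0.    -1.196 -0.077]
yaw err to -63.7 (deg) 0.029973024535273396
[49.05 20.03  3.  ]
```

```bash
python3 -m jog '[{"tx":3,"ty":1.2,"tz":0,"ax":0,"ay":0,"az":0,"claw":255},{"tx":5.5,"ty":2.26,"tz":0,"ax":0,"ay":0,"az":0,"claw":255},{"tx":5.5,"ty":2.26,"tz":0,"ax":0,"ay":0,"az":0,"claw":255},{"tx":5.5,"ty":2.26,"tz":0,"ax":0,"ay":0,"az":0,"claw":255},{"tx":5.5,"ty":2.26,"tz":0,"ax":0,"ay":0,"az":0,"claw":255},{"tx":5.5,"ty":2.26,"tz":0,"ax":0,"ay":0,"az":0,"claw":255},{"tx":5.5,"ty":2.26,"tz":0,"ax":0,"ay":0,"az":0,"claw":255},{"tx":5.5,"ty":2.26,"tz":0,"ax":0,"ay":0,"az":0,"claw":255},{"tx":5,"ty":2,"tz":0,"ax":0,"ay":0,"az":0,"claw":255},{"tx":2.55,"ty":1,"tz":0,"ax":0,"ay":0,"az":0,"claw":255},{"tx":0,"ty":0,"tz":0,"ax":0,"ay":0,"az":0,"claw":255},{"tx":0,"ty":0,"tz":0,"ax":0,"ay":0,"az":0,"claw":255}]'
python3 - <<'E'
from fit import *
st();place(3,-.055,.0244,.045)
E
```

```text
t: 17.88
eef_pos: [0.5581, -0.441, 0.4273]
tool_rot: [-2.667, 1.66, 0.001]
wrist_force: [-0.8, -0.6, -1.0]
width: 0.0076
finger_force: 35.0
t 17.875 p [ 0.5581 -0.441   0.4273] w 0.0076 F [-0.8 -0.6 -1. ]
[[ 0.441 -0.897 -0.001]
 [-0.897 -0.441  0.   ]
 [-0.001  0.    -1.   ]]
q [-0.396  0.407  0.137 -0.    -1.301  0.853]
yaw err to -63.7 (deg) -0.1034206239049027
[ 0.12 -0.15 15.47]
```

```bash
python3 -m jog '[{"tx":0.12,"ty":-0.15,"tz":4,"ax":0,"ay":0,"az":0,"claw":255},{"tx":0,"ty":0,"tz":4,"ax":0,"ay":0,"az":0,"claw":255},{"tx":0,"ty":0,"tz":3,"ax":0,"ay":0,"az":0,"claw":255},{"tx":0,"ty":0,"tz":2.5,"ax":0,"ay":0,"az":0,"claw":255},{"tx":0,"ty":0,"tz":1.97,"ax":0,"ay":0,"az":0,"claw":255},{"tx":0,"ty":0,"tz":0,"ax":0,"ay":0,"az":0,"claw":255},{"tx":0,"ty":0,"tz":0,"ax":0,"ay":0,"az":0,"claw":255},{"tx":0,"ty":0,"tz":0,"ax":0,"ay":0,"az":0,"claw":255}]'
python3 - <<'E'
from fit import *
place(3,-.055,.0244,.045);snap('side','s1');snap('top','t1');crop('s1','s1c',(340,170,540,320),4)
b=cv2.imread('pics/t1_raw.png')[110:260,380:580]; cv2.imwrite('pics/t1c.png',cv2.resize(b,None,fx=4,fy=4,interpolation=cv2.INTER_CUBIC))
E
```

```text
t: 18.88
eef_pos: [0.5604, -0.4418, 0.2744]
tool_rot: [-2.666, 1.661, -0.003]
wrist_force: [-0.2, -0.2, -1.4]
width: 0.0076
finger_force: 35.0
yaw err to -63.7 (deg) -0.15591185268110763
[-0.1   0.05  0.18]
```

View pics/s1c.png

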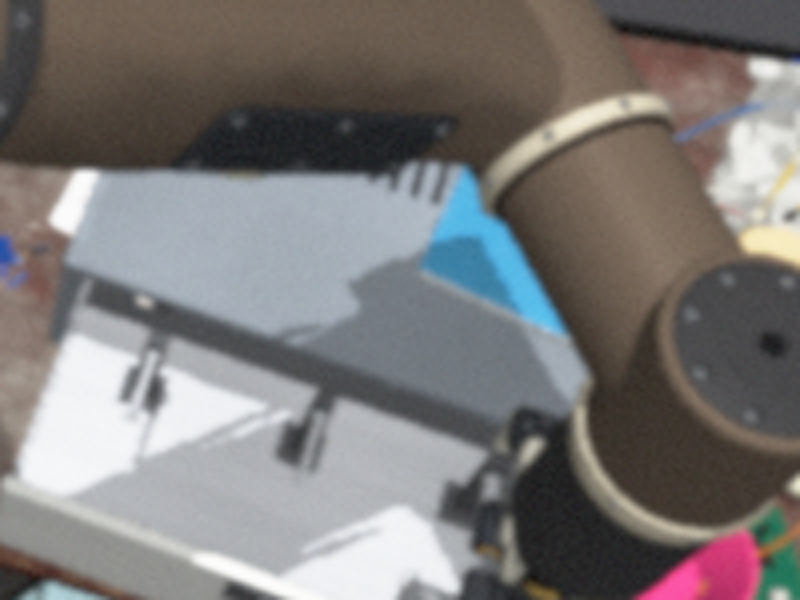

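The arm hides the spot from the side camera, so I'll insert on force feedback.

```bash
python3 -m jog '[{"tx":-0.1,"ty":-0.8,"tz":0.18,"ax":0,"ay":0,"az":0,"claw":255},{"tx":0,"ty":-1,"tz":0,"ax":0,"ay":0,"az":0,"claw":255},{"tx":0,"ty":-0.9,"tz":0,"ax":0,"ay":0,"az":0,"claw":255},{"tx":0,"ty":-0.4,"tz":0,"ax":0,"ay":0,"az":0,"claw":255},{"tx":0,"ty":0,"tz":0,"ax":0,"ay":0,"az":0,"claw":255},{"tx":0,"ty":0,"tz":0,"ax":0,"ay":0,"az":0,"claw":255}]'
python3 - <<'E'
from fit import *
place(3,-.003,.0244,.045)
E
python3 -m jog '[{"tx":0,"ty":-0.4,"tz":0,"ax":0,"ay":0,"az":0,"claw":255},{"tx":0,"ty":-0.5,"tz":0,"ax":0,"ay":0,"az":0,"claw":255},{"tx":0,"ty":0,"tz":0,"ax":0,"ay":0,"az":0,"claw":255}]'
```

```text
t: 19.73
eef_pos: [0.5873, -0.4271, 0.2711]
tool_rot: [2.666, -1.662, -0.0]
wrist_force: [-0.3, -0.2, -0.6]
width: 0.0078
finger_force: 35.0
yaw err to -63.7 (deg) -0.1727475984784519
[ 0.04 -2.11 -0.15]
t: 20.1
eef_pos: [0.5959, -0.4229, 0.2712]
tool_rot: [-2.666, 1.661, -0.0]
wrist_force: [0.1, -0.0, -1.6]
width: 0.0079
finger_force: 35.0
```

```bash
python3 -m jog '[{"tx":0,"ty":-0.6,"tz":0,"ax":0,"ay":0,"az":0,"claw":255},{"tx":0,"ty":-0.6,"tz":0,"ax":0,"ay":0,"az":0,"claw":255},{"tx":0,"ty":0,"tz":0,"ax":0,"ay":0,"az":0,"claw":255},{"tx":0,"ty":0,"tz":0,"ax":0,"ay":0,"az":0,"claw":255}]'
python3 -m jog '[{"tx":0,"ty":0,"tz":0.2,"ax":0,"ay":0,"az":0,"claw":255},{"tx":0,"ty":0,"tz":0.2,"ax":0,"ay":0,"az":0,"claw":255},{"tx":0,"ty":0,"tz":0,"ax":0,"ay":0,"az":0,"claw":255}]'
python3 - <<'E'
from fit import *
place(3,-.003,.0244,.041)
E
```

```text
t: 20.6
eef_pos: [0.6063, -0.4178, 0.271]
tool_rot: [2.666, -1.662, -0.0]
wrist_force: [0.1, 0.6, -1.4]
width: 0.0077
finger_force: 35.0
t: 20.98
eef_pos: [0.6062, -0.418, 0.2682]
tool_rot: [2.666, -1.661, 0.001]
wrist_force: [-1.6, 0.9, 4.8]
width: 0.008
finger_force: 35.0
yaw err to -63.7 (deg) -0.16310540341024193
[ 0.02 -0.01 -0.04]
```

The upward reaction shows the hole is resting on the pin. I'll release, lift and go look at bracket_out.

```bash
python3 -m jog '[{"tx":0,"ty":0,"tz":0,"ax":0,"ay":0,"az":0,"claw":220},{"tx":0,"ty":0,"tz":0,"ax":0,"ay":0,"az":0,"claw":200},{"tx":0,"ty":0,"tz":0,"ax":0,"ay":0,"az":0,"claw":185},{"tx":0,"ty":0,"tz":0,"ax":0,"ay":0,"az":0,"claw":185},{"tx":0,"ty":0,"tz":0,"ax":0,"ay":0,"az":0,"claw":185}]'
python3 -m jog '[{"tx":0,"ty":0,"tz":-1.5,"ax":0,"ay":0,"az":0,"claw":185},{"tx":0,"ty":0,"tz":-3,"ax":0,"ay":0,"az":0,"claw":185},{"tx":0,"ty":0,"tz":-5,"ax":0,"ay":0,"az":0,"claw":185},{"tx":0,"ty":0,"tz":-5,"ax":0,"ay":0,"az":0,"claw":185},{"tx":-3,"ty":-0.7,"tz":0,"ax":0,"ay":0,"az":0,"claw":0},{"tx":-5.6,"ty":-1.27,"tz":0,"ax":0,"ay":0,"az":0,"claw":0},{"tx":-5.6,"ty":-1.27,"tz":0,"ax":0,"ay":0,"az":0,"claw":0},{"tx":-5.6,"ty":-1.27,"tz":0,"ax":0,"ay":0,"az":0,"claw":0},{"tx":-5.6,"ty":-1.27,"tz":0,"ax":0,"ay":0,"az":0,"claw":0},{"tx":-5.6,"ty":-1.27,"tz":0,"ax":0,"ay":0,"az":0,"claw":0},{"tx":-5.6,"ty":-1.27,"tz":0,"ax":0,"ay":0,"az":0,"claw":0},{"tx":-5.6,"ty":-1.27,"tz":0,"ax":0,"ay":0,"az":0,"claw":0}]'
python3 -m jog '[{"tx":-5.6,"ty":-1.27,"tz":0,"ax":0,"ay":0,"az":0,"claw":0},{"tx":-5.6,"ty":-1.27,"tz":0,"ax":0,"ay":0,"az":0,"claw":0},{"tx":-5.6,"ty":-1.27,"tz":0,"ax":0,"ay":0,"az":0,"claw":0},{"tx":-5.6,"ty":-1.27,"tz":0,"ax":0,"ay":0,"az":0,"claw":0},{"tx":-5.6,"ty":-1.27,"tz":0,"ax":0,"ay":0,"az":0,"claw":0},{"tx":0,"ty":0,"tz":0,"ax":0,"ay":0,"az":-0.175,"claw":0},{"tx":0,"ty":0,"tz":0,"ax":0,"ay":0,"az":-0.175,"claw":0},{"tx":0,"ty":0,"tz":0,"ax":0,"ay":0,"az":-0.175,"claw":0},{"tx":0,"ty":0,"tz":0,"ax":0,"ay":0,"az":-0.175,"claw":0},{"tx":0,"ty":0,"tz":0,"ax":0,"ay":0,"az":-0.175,"claw":0},{"tx":0,"ty":0,"tz":0,"ax":0,"ay":0,"az":-0.175,"claw":0},{"tx":0,"ty":0,"tz":0,"ax":0,"ay":0,"az":0,"claw":0}]'
python3 - <<'E'
from fit import *
st()
snap('wrist','w7'); overlay('w7',['out','bos'],'w7o',(130,0,530,280),1.3)
snap('side','s2'); b=cv2.imread('pics/s2_raw.png')[180:310,345:525]; b=cv2.resize(b,None,fx=1.7,fy=1.7,interpolation=cv2.INTER_CUBIC)
a=cv2.imread('pics/w7o.png'); w=max(a.shape[1],b.shape[1])
cv2.imwrite('pics/m3.png',np.vstack([cv2.copyMakeBorder(i,0,0,0,w-i.shape[1],0) for i in(a,b)])); print(a.shape,b.shape)
E
```

```text
t: 21.6
eef_pos: [0.6063, -0.4179, 0.2671]
tool_rot: [2.666, -1.662, -0.0]
wrist_force: [-0.4, 0.4, 0.1]
width: 0.024
finger_force: 0.0
t: 23.1
eef_pos: [0.5058, 0.0048, 0.4137]
tool_rot: [-2.665, 1.661, -0.003]
wrist_force: [1.3, 0.5, -0.0]
width: 0.0871
finger_force: 0.0
t: 24.6
eef_pos: [0.4403, 0.2825, 0.4133]
tool_rot: [-3.139, 0.103, -0.002]
wrist_force: [-0.2, 0.4, -0.5]
width: 0.0877
finger_force: 0.0
t 24.6 p [0.4403 0.2825 0.4133] w 0.0877 F [-0.2  0.4 -0.5]
[[ 0.998 -0.066  0.001]
 [-0.066 -0.998  0.001]
 [ 0.001 -0.001 -1.   ]]
q [ 0.946  0.101 -0.307  0.    -1.161  0.559]
(364, 520, 3) (221, 306, 3)
```

View pics/m3.png

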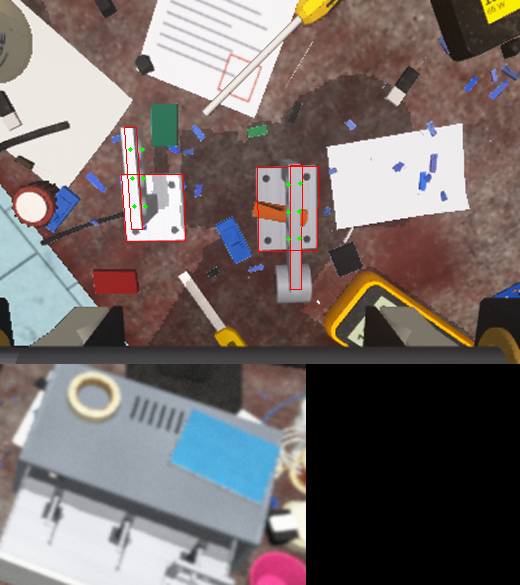

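The overlay on m3 shows out and boss standing where I fitted them. Next is bracket_out, gripped at x = 30 mm.

```bash
python3 - <<'E'
from fit import *
b=np.load('br.npz')['out']; print(to(W(b,(.03,0,.068))), np.degrees(b[2]))
E
```

```text
[ 4.29 -7.54 18.6 ] -3.6860148367841856
```

```bash
python3 -m jog '[{"tx":2.3,"ty":-3.8,"tz":2,"ax":0,"ay":0,"az":0,"claw":0},{"tx":2,"ty":-3.74,"tz":4,"ax":0,"ay":0,"az":0,"claw":0},{"tx":0,"ty":0,"tz":5,"ax":0,"ay":0,"az":0,"claw":0},{"tx":0,"ty":0,"tz":4,"ax":0,"ay":0,"az":0,"claw":0},{"tx":0,"ty":0,"tz":2.4,"ax":0,"ay":0,"az":0,"claw":0},{"tx":0,"ty":0,"tz":1.2,"ax":0,"ay":0,"az":0,"claw":0},{"tx":0,"ty":0,"tz":0,"ax":0,"ay":0,"az":0,"claw":0},{"tx":0,"ty":0,"tz":0,"ax":0,"ay":0,"az":0,"claw":100},{"tx":0,"ty":0,"tz":0,"ax":0,"ay":0,"az":0,"claw":150},{"tx":0,"ty":0,"tz":0,"ax":0,"ay":0,"az":0,"claw":180}]'
python3 - <<'E'
from fit import *
b=np.load('br.npz')['out']; print(to(W(b,(.03,0,.068)))); st()
E
python3 -m jog '[{"tx":0,"ty":0,"tz":0,"ax":0,"ay":0,"az":0,"claw":255},{"tx":0,"ty":0,"tz":0,"ax":0,"ay":0,"az":0,"claw":255},{"tx":0,"ty":0,"tz":0,"ax":0,"ay":0,"az":0,"claw":255},{"tx":0,"ty":0,"tz":0,"ax":0,"ay":0,"az":0,"claw":255},{"tx":0,"ty":0,"tz":0,"ax":0,"ay":0,"az":0,"claw":255},{"tx":0,"ty":0,"tz":0,"ax":0,"ay":0,"az":0,"claw":255}]' 35
```

```text
t: 25.95
eef_pos: [0.4882, 0.3552, 0.227]
tool_rot: [-3.139, 0.102, -0.001]
wrist_force: [0.4, -0.2, 1.2]
width: 0.0632
finger_force: 0.0
[ 0.02  0.02 -0.  ]
t 25.95 p [0.4882 0.3552 0.227 ] w 0.0632 F [ 0.4 -0.2  1.2]
[[ 0.998 -0.065  0.001]
 [-0.065 -0.998  0.001]
 [ 0.001 -0.001 -1.   ]]
q [ 0.952  0.411 -0.362  0.    -0.797  0.554]
t: 26.7
eef_pos: [0.4881, 0.3551, 0.2261]
tool_rot: [-3.14, 0.102, -0.0]
wrist_force: [1.2, -0.6, 0.5]
width: 0.0076
finger_force: 35.0
```

```bash
python3 -m jog '[{"tx":0,"ty":0,"tz":-2,"ax":0,"ay":0,"az":0,"claw":255},{"tx":0,"ty":0,"tz":-5,"ax":0,"ay":0,"az":0,"claw":255},{"tx":0,"ty":0,"tz":-6,"ax":0,"ay":0,"az":0,"claw":255},{"tx":0,"ty":0,"tz":-5,"ax":0,"ay":0,"az":0,"claw":255},{"tx":0,"ty":0,"tz":-2,"ax":0,"ay":0,"az":0,"claw":255},{"tx":0,"ty":0,"tz":0,"ax":0,"ay":0,"az":0.175,"claw":255},{"tx":0,"ty":0,"tz":0,"ax":0,"ay":0,"az":0.175,"claw":255},{"tx":0,"ty":0,"tz":0,"ax":0,"ay":0,"az":0.175,"claw":255},{"tx":0,"ty":0,"tz":0,"ax":0,"ay":0,"az":0.175,"claw":255},{"tx":0,"ty":0,"tz":0,"ax":0,"ay":0,"az":0.175,"claw":255},{"tx":0,"ty":0,"tz":0,"ax":0,"ay":0,"az":0.175,"claw":255},{"tx":0,"ty":0,"tz":0,"ax":0,"ay":0,"az":0,"claw":255}]'
python3 - <<'E'
from fit import *
st();place(2,-.055,.0238,.17,.0671)
E
```

```text
t: 28.2
eef_pos: [0.488, 0.3549, 0.4259]
tool_rot: [2.667, -1.66, -0.0]
wrist_force: [-0.4, 0.9, -0.6]
width: 0.008
finger_force: 35.0
t 28.2 p [0.488  0.3549 0.4259] w 0.008 F [-0.4  0.9 -0.6]
[[ 0.441 -0.897 -0.   ]
 [-0.897 -0.441 -0.   ]
 [ 0.     0.001 -1.   ]]
q [ 0.952  0.229 -0.12  -0.    -1.222 -0.495]
yaw err to -63.7 (deg) -0.10938295597102154
[62.86 28.69  3.  ]
```

```bash
python3 -m jog '[{"tx":3.5,"ty":1.6,"tz":0,"ax":0,"ay":0,"az":0,"claw":255},{"tx":5.6,"ty":2.56,"tz":0,"ax":0,"ay":0,"az":0,"claw":255},{"tx":5.6,"ty":2.56,"tz":0,"ax":0,"ay":0,"az":0,"claw":255},{"tx":5.6,"ty":2.56,"tz":0,"ax":0,"ay":0,"az":0,"claw":255},{"tx":5.6,"ty":2.56,"tz":0,"ax":0,"ay":0,"az":0,"claw":255},{"tx":5.6,"ty":2.56,"tz":0,"ax":0,"ay":0,"az":0,"claw":255},{"tx":5.6,"ty":2.56,"tz":0,"ax":0,"ay":0,"az":0,"claw":255},{"tx":5.6,"ty":2.56,"tz":0,"ax":0,"ay":0,"az":0,"claw":255},{"tx":5.6,"ty":2.56,"tz":0,"ax":0,"ay":0,"az":0,"claw":255},{"tx":5.6,"ty":2.56,"tz":0,"ax":0,"ay":0,"az":0,"claw":255},{"tx":5.6,"ty":2.56,"tz":0,"ax":0,"ay":0,"az":0,"claw":255},{"tx":3.3,"ty":1.5,"tz":0,"ax":0,"ay":0,"az":0,"claw":255}]'
python3 -m jog '[{"tx":0,"ty":0,"tz":0,"ax":0,"ay":0,"az":0,"claw":255},{"tx":0,"ty":0,"tz":0,"ax":0,"ay":0,"az":0,"claw":255}]'
python3 - <<'E'
from fit import *
st();place(2,-.055,.0238,.045,.0671)
E
```

```text
t: 29.7
eef_pos: [0.5065, -0.3379, 0.4257]
tool_rot: [2.668, -1.658, -0.001]
wrist_force: [0.4, 0.3, -0.9]
width: 0.0081
finger_force: 35.0
t: 29.95
eef_pos: [0.5068, -0.3351, 0.4258]
tool_rot: [-2.668, 1.659, 0.001]
wrist_force: [0.4, 0.5, -1.1]
width: 0.0077
finger_force: 35.0
t 29.95 p [ 0.5068 -0.3351  0.4258] w 0.0077 F [ 0.4  0.5 -1.1]
[[ 0.442 -0.897 -0.001]
 [-0.897 -0.442  0.   ]
 [-0.001  0.    -1.   ]]
q [-0.263  0.236 -0.111 -0.    -1.224  0.721]
yaw err to -63.7 (deg) -0.06264779437017864
[ 0.14 -0.08 15.47]
```

```bash
python3 -m jog '[{"tx":0.07,"ty":-0.08,"tz":4,"ax":0,"ay":0,"az":0,"claw":255},{"tx":0,"ty":0,"tz":4,"ax":0,"ay":0,"az":0,"claw":255},{"tx":0,"ty":0,"tz":3,"ax":0,"ay":0,"az":0,"claw":255},{"tx":0,"ty":0,"tz":2.5,"ax":0,"ay":0,"az":0,"claw":255},{"tx":0,"ty":0,"tz":2,"ax":0,"ay":0,"az":0,"claw":255},{"tx":0,"ty":0,"tz":0,"ax":0,"ay":0,"az":0,"claw":255},{"tx":0,"ty":0,"tz":0,"ax":0,"ay":0,"az":0,"claw":255},{"tx":0,"ty":0,"tz":0,"ax":0,"ay":0,"az":0,"claw":255}]'
python3 - <<'E'
from fit import *
place(2,-.055,.0238,.045,.0671)
E
```

```text
t: 30.95
eef_pos: [0.5085, -0.3353, 0.2725]
tool_rot: [-2.667, 1.66, -0.003]
wrist_force: [-0.3, 0.6, -0.5]
width: 0.0076
finger_force: 35.0
yaw err to -63.7 (deg) -0.11545061231701226
[-0.    0.1   0.14]
```

```bash
python3 -m jog '[{"tx":0,"ty":-0.7,"tz":0.1,"ax":0,"ay":0,"az":0,"claw":255},{"tx":0,"ty":-1,"tz":0,"ax":0,"ay":0,"az":0,"claw":255},{"tx":0,"ty":-0.9,"tz":0,"ax":0,"ay":0,"az":0,"claw":255},{"tx":0,"ty":-0.4,"tz":0,"ax":0,"ay":0,"az":0,"claw":255},{"tx":0,"ty":0,"tz":0,"ax":0,"ay":0,"az":0,"claw":255},{"tx":0,"ty":0,"tz":0,"ax":0,"ay":0,"az":0,"claw":255}]'
python3 - <<'E'
from fit import *
place(2,-.003,.0238,.045,.0671)
E
python3 -m jog '[{"tx":0,"ty":-0.4,"tz":0,"ax":0,"ay":0,"az":0,"claw":255},{"tx":0,"ty":-0.5,"tz":0,"ax":0,"ay":0,"az":0,"claw":255},{"tx":0,"ty":0,"tz":0,"ax":0,"ay":0,"az":0,"claw":255}]'
```

```text
t: 31.7
eef_pos: [0.5347, -0.3222, 0.27]
tool_rot: [2.666, -1.662, -0.001]
wrist_force: [0.3, 0.3, -2.0]
width: 0.0074
finger_force: 35.0
yaw err to -63.7 (deg) -0.17671413310406336
[ 0.02 -2.19 -0.11]
t: 32.08
eef_pos: [0.5434, -0.3181, 0.2702]
tool_rot: [-2.666, 1.661, -0.0]
wrist_force: [-0.7, 0.0, -1.4]
width: 0.0077
finger_force: 35.0
```

```bash
python3 -m jog '[{"tx":0,"ty":-0.6,"tz":0,"ax":0,"ay":0,"az":0,"claw":255},{"tx":0,"ty":-0.6,"tz":0,"ax":0,"ay":0,"az":0,"claw":255},{"tx":0,"ty":0,"tz":0,"ax":0,"ay":0,"az":0,"claw":255},{"tx":0,"ty":0,"tz":0,"ax":0,"ay":0,"az":0,"claw":255}]'
python3 -m jog '[{"tx":0,"ty":0,"tz":0.2,"ax":0,"ay":0,"az":0,"claw":255},{"tx":0,"ty":0,"tz":0.2,"ax":0,"ay":0,"az":0,"claw":255},{"tx":0,"ty":0,"tz":0,"ax":0,"ay":0,"az":0,"claw":255}]'
python3 - <<'E'
from fit import *
place(2,-.003,.0238,.041,.0671)
E
```

```text
t: 32.58
eef_pos: [0.5538, -0.3129, 0.2701]
tool_rot: [2.666, -1.662, -0.0]
wrist_force: [0.2, -0.8, -0.5]
width: 0.0078
finger_force: 35.0
t: 32.95
eef_pos: [0.5537, -0.313, 0.2668]
tool_rot: [2.666, -1.662, 0.001]
wrist_force: [-1.3, 1.5, 3.8]
width: 0.0076
finger_force: 35.0
yaw err to -63.7 (deg) -0.16276980166554011
[ 0.   -0.07 -0.03]
```

```bash
python3 -m jog '[{"tx":0,"ty":0,"tz":0,"ax":0,"ay":0,"az":0,"claw":220},{"tx":0,"ty":0,"tz":0,"ax":0,"ay":0,"az":0,"claw":200},{"tx":0,"ty":0,"tz":0,"ax":0,"ay":0,"az":0,"claw":185},{"tx":0,"ty":0,"tz":0,"ax":0,"ay":0,"az":0,"claw":185},{"tx":0,"ty":0,"tz":0,"ax":0,"ay":0,"az":0,"claw":185}]'
python3 -m jog '[{"tx":0,"ty":0,"tz":-1.5,"ax":0,"ay":0,"az":0,"claw":185},{"tx":0,"ty":0,"tz":-3,"ax":0,"ay":0,"az":0,"claw":185},{"tx":0,"ty":0,"tz":-5,"ax":0,"ay":0,"az":0,"claw":185},{"tx":0,"ty":0,"tz":-5,"ax":0,"ay":0,"az":0,"claw":185},{"tx":-5.44,"ty":-1.61,"tz":0,"ax":0,"ay":0,"az":0,"claw":0},{"tx":-5.44,"ty":-1.61,"tz":0,"ax":0,"ay":0,"az":0,"claw":0},{"tx":-5.44,"ty":-1.61,"tz":0,"ax":0,"ay":0,"az":0,"claw":0},{"tx":-5.44,"ty":-1.61,"tz":0,"ax":0,"ay":0,"az":0,"claw":0},{"tx":-5.44,"ty":-1.61,"tz":0,"ax":0,"ay":0,"az":0,"claw":0},{"tx":-5.44,"ty":-1.61,"tz":0,"ax":0,"ay":0,"az":0,"claw":0}]'
python3 -m jog '[{"tx":-5.44,"ty":-1.61,"tz":0,"ax":0,"ay":0,"az":0,"claw":0},{"tx":0,"ty":0,"tz":0,"ax":0,"ay":0,"az":-0.178,"claw":0},{"tx":0,"ty":0,"tz":0,"ax":0,"ay":0,"az":-0.178,"claw":0},{"tx":0,"ty":0,"tz":0,"ax":0,"ay":0,"az":-0.178,"claw":0},{"tx":0,"ty":0,"tz":0,"ax":0,"ay":0,"az":-0.178,"claw":0},{"tx":0,"ty":0,"tz":0,"ax":0,"ay":0,"az":-0.178,"claw":0},{"tx":0,"ty":0,"tz":0,"ax":0,"ay":0,"az":-0.178,"claw":0},{"tx":0,"ty":0,"tz":0,"ax":0,"ay":0,"az":0,"claw":0}]'
python3 - <<'E'
from fit import *
st(); snap('wrist','w8'); snap('top','t3')
b=np.load('br.npz')['bos']; print(to(W(b,(.022,0,.068))))
print([proj('w8',W(b,X)).round().tolist() for X in((-.002,.025,.008),(.068,-.025,.008),(.084,0,.05))])
a=cv2.imread('pics/w7_raw.png');c=cv2.imread('pics/w8_raw.png')
# warp w7 to w8 on plane z=.008 and compare round the boss foot
pts=[W(b,X) for X in((-.002,-.025,.008),(-.002,.025,.008),(.068,.025,.008),(.068,-.025,.008))]
H,_=cv2.findHomography(np.array([proj('w7',p) for p in pts]),np.array([proj('w8',p) for p in pts]))
wa=cv2.warpPerspective(a,H,(640,400)); m=np.array([proj('w8',p) for p in pts]); x0,y0=m.min(0).astype(int)-15; x1,y1=m.max(0).astype(int)+15
x0,y0=max(x0,0),max(y0,0)
print((x0,y0,x1,y1),cv2.phaseCorrelate(*[np.float32(cv2.cvtColor(i[y0:y1,x0:x1],cv2.COLOR_BGR2GRAY)) for i in(wa,c)]))
E
```

```text
t: 33.58
eef_pos: [0.5538, -0.313, 0.2661]
tool_rot: [2.666, -1.662, -0.0]
wrist_force: [0.2, 0.3, -0.0]
width: 0.0236
finger_force: 0.0
t: 34.83
eef_pos: [0.4961, 0.0242, 0.4126]
tool_rot: [-2.665, 1.661, -0.002]
wrist_force: [1.0, 0.9, -0.5]
width: 0.0785
finger_force: 0.0
t: 35.83
eef_pos: [0.4872, 0.0784, 0.4122]
tool_rot: [-3.14, 0.075, -0.002]
wrist_force: [-0.0, -0.3, 0.0]
width: 0.0874
finger_force: 0.0
t 35.825 p [0.4872 0.0784 0.4122] w 0.0874 F [-0.  -0.3  0. ]
[[ 0.999 -0.048  0.001]
 [-0.048 -0.999  0.001]
 [ 0.001 -0.001 -1.   ]]
q [ 0.559  0.051 -0.366  0.    -1.153  0.964]
[ -3.88 -16.56  18.49]
[[189.0, 181.0], [151.0, 241.0], [159.0, 271.0]]
(np.int64(128), np.int64(166), np.int64(210), np.int64(256)) ((0.44609910729907654, -0.12300146033658166), 0.3696504282068323)
```

Phase correlation shows boss has not moved. Now I'll grasp it at x = 22 mm.

```bash
python3 -m jog '[{"tx":-1,"ty":-5.52,"tz":0,"ax":0,"ay":0,"az":-0.005,"claw":0},{"tx":-1.44,"ty":-5.52,"tz":1,"ax":0,"ay":0,"az":0,"claw":0},{"tx":-1.44,"ty":-5.52,"tz":1.5,"ax":0,"ay":0,"az":0,"claw":0},{"tx":0,"ty":0,"tz":5,"ax":0,"ay":0,"az":0,"claw":0},{"tx":0,"ty":0,"tz":5,"ax":0,"ay":0,"az":0,"claw":0},{"tx":0,"ty":0,"tz":3.5,"ax":0,"ay":0,"az":0,"claw":0},{"tx":0,"ty":0,"tz":1.5,"ax":0,"ay":0,"az":0,"claw":0},{"tx":0,"ty":0,"tz":1,"ax":0,"ay":0,"az":0,"claw":0},{"tx":0,"ty":0,"tz":0,"ax":0,"ay":0,"az":0,"claw":0},{"tx":0,"ty":0,"tz":0,"ax":0,"ay":0,"az":0,"claw":0},{"tx":0,"ty":0,"tz":0,"ax":0,"ay":0,"az":0,"claw":100},{"tx":0,"ty":0,"tz":0,"ax":0,"ay":0,"az":0,"claw":170}]'
python3 - <<'E'
from fit import *
b=np.load('br.npz')['bos']; print(to(W(b,(.022,0,.068)))); st()
E
```

```text
t: 37.42
eef_pos: [0.4558, 0.2457, 0.2267]
tool_rot: [-3.14, 0.066, -0.001]
wrist_force: [-0.6, 0.5, 0.2]
width: 0.0731
finger_force: 0.0
[ 0.12 -0.02 -0.03]
t 37.425 p [0.4558 0.2457 0.2267] w 0.0731 F [-0.6  0.5  0.2]
[[ 0.999 -0.042  0.001]
 [-0.042 -0.999  0.001]
 [ 0.001 -0.001 -1.   ]]
q [ 0.874  0.294 -0.555  0.    -0.721  0.655]
```

```bash
python3 -m jog '[{"tx":0.12,"ty":0,"tz":0,"ax":0,"ay":0,"az":0,"claw":190},{"tx":0,"ty":0,"tz":0,"ax":0,"ay":0,"az":0,"claw":255},{"tx":0,"ty":0,"tz":0,"ax":0,"ay":0,"az":0,"claw":255},{"tx":0,"ty":0,"tz":0,"ax":0,"ay":0,"az":0,"claw":255},{"tx":0,"ty":0,"tz":0,"ax":0,"ay":0,"az":0,"claw":255},{"tx":0,"ty":0,"tz":0,"ax":0,"ay":0,"az":0,"claw":255},{"tx":0,"ty":0,"tz":0,"ax":0,"ay":0,"az":0,"claw":255},{"tx":0,"ty":0,"tz":0,"ax":0,"ay":0,"az":0,"claw":255}]' 45
python3 - <<'E'
from fit import *
b=np.load('br.npz')['bos']; print(to(W(b,(.022,0,.068))))
E
python3 -m jog '[{"tx":0,"ty":0,"tz":-2,"ax":0,"ay":0,"az":0,"claw":255},{"tx":0,"ty":0,"tz":-5,"ax":0,"ay":0,"az":0,"claw":255},{"tx":0,"ty":0,"tz":-6,"ax":0,"ay":0,"az":0,"claw":255},{"tx":0,"ty":0,"tz":-5,"ax":0,"ay":0,"az":0,"claw":255},{"tx":0,"ty":0,"tz":-2,"ax":0,"ay":0,"az":0,"claw":255},{"tx":0,"ty":0,"tz":0,"ax":0,"ay":0,"az":0.178,"claw":255},{"tx":0,"ty":0,"tz":0,"ax":0,"ay":0,"az":0.178,"claw":255},{"tx":0,"ty":0,"tz":0,"ax":0,"ay":0,"az":0.178,"claw":255},{"tx":0,"ty":0,"tz":0,"ax":0,"ay":0,"az":0.178,"claw":255},{"tx":0,"ty":0,"tz":0,"ax":0,"ay":0,"az":0.178,"claw":255},{"tx":0,"ty":0,"tz":0,"ax":0,"ay":0,"az":0.178,"claw":255},{"tx":0,"ty":0,"tz":0,"ax":0,"ay":0,"az":0,"claw":255}]'
python3 - <<'E'
from fit import *
st();place(1,-.055,.024,.17,.067)
E
```

```text
t: 38.42
eef_pos: [0.4569, 0.2456, 0.2262]
tool_rot: [-3.141, 0.066, -0.0]
wrist_force: [0.1, -0.1, 0.5]
width: 0.0073
finger_force: 45.0
[ 0.01 -0.03 -0.08]
t: 39.92
eef_pos: [0.4567, 0.2455, 0.4258]
tool_rot: [2.671, -1.653, -0.001]
wrist_force: [0.7, -1.1, -2.1]
width: 0.0075
finger_force: 45.0
t 39.925 p [0.4567 0.2455 0.4258] w 0.0075 F [ 0.7 -1.1 -2.1]
[[ 0.446 -0.895 -0.001]
 [-0.895 -0.446 -0.   ]
 [ 0.     0.001 -1.   ]]
q [ 0.872  0.086 -0.295 -0.    -1.191 -0.41 ]
yaw err to -63.7 (deg) 0.17601243715610337
[42.63 21.27  3.  ]
```

```bash
python3 -m jog '[{"tx":2.5,"ty":1.25,"tz":0,"ax":0,"ay":0,"az":0,"claw":255},{"tx":5.4,"ty":2.7,"tz":0,"ax":0,"ay":0,"az":0,"claw":255},{"tx":5.4,"ty":2.7,"tz":0,"ax":0,"ay":0,"az":0,"claw":255},{"tx":5.4,"ty":2.7,"tz":0,"ax":0,"ay":0,"az":0,"claw":255},{"tx":5.4,"ty":2.7,"tz":0,"ax":0,"ay":0,"az":0,"claw":255},{"tx":5.4,"ty":2.7,"tz":0,"ax":0,"ay":0,"az":0,"claw":255},{"tx":5.4,"ty":2.7,"tz":0,"ax":0,"ay":0,"az":0,"claw":255},{"tx":5.4,"ty":2.7,"tz":0,"ax":0,"ay":0,"az":0,"claw":255},{"tx":2.4,"ty":1.2,"tz":0,"ax":0,"ay":0,"az":0,"claw":255},{"tx":0,"ty":0,"tz":0,"ax":0,"ay":0,"az":0,"claw":255},{"tx":0,"ty":0,"tz":0,"ax":0,"ay":0,"az":0,"claw":255}]'
python3 - <<'E'
from fit import *
st();place(1,-.055,.024,.045,.067)
E
```

```text
t: 41.3
eef_pos: [0.4555, -0.2316, 0.4259]
tool_rot: [-2.672, 1.653, 0.001]
wrist_force: [0.1, -0.1, -2.0]
width: 0.0076
finger_force: 45.0
t 41.3 p [ 0.4555 -0.2316  0.4259] w 0.0076 F [ 0.1 -0.1 -2. ]
[[ 0.447 -0.895 -0.   ]
 [-0.895 -0.447  0.   ]
 [-0.     0.    -1.   ]]
q [-0.086  0.073 -0.31  -0.    -1.189  0.549]
yaw err to -63.7 (deg) 0.22674785014262966
[-1.000e-02 -1.100e-01  1.549e+01]
```

```bash
python3 -m jog '[{"tx":0,"ty":-0.1,"tz":4,"ax":0,"ay":0,"az":0,"claw":255},{"tx":0,"ty":0,"tz":4,"ax":0,"ay":0,"az":0,"claw":255},{"tx":0,"ty":0,"tz":3,"ax":0,"ay":0,"az":0,"claw":255},{"tx":0,"ty":0,"tz":2.5,"ax":0,"ay":0,"az":0,"claw":255},{"tx":0,"ty":0,"tz":2.1,"ax":0,"ay":0,"az":0,"claw":255},{"tx":0,"ty":0,"tz":0,"ax":0,"ay":0,"az":0,"claw":255},{"tx":0,"ty":0,"tz":0,"ax":0,"ay":0,"az":0,"claw":255},{"tx":0,"ty":0,"tz":0,"ax":0,"ay":0,"az":0,"claw":255}]'
python3 - <<'E'
from fit import *
place(1,-.055,.024,.045,.067)
E
python3 -m jog '[{"tx":0,"ty":-0.8,"tz":0,"ax":0,"ay":0,"az":0,"claw":255},{"tx":0,"ty":-1,"tz":0,"ax":0,"ay":0,"az":0,"claw":255},{"tx":0,"ty":0,"tz":0,"ax":0,"ay":0,"az":0,"claw":255},{"tx":0,"ty":0,"tz":0,"ax":0,"ay":0,"az":0,"claw":255}]'
python3 - <<'E'
from fit import *
place(1,-.003,.024,.045,.067)
E
```

```text
t: 42.3
eef_pos: [0.457, -0.2311, 0.2713]
tool_rot: [-2.67, 1.653, -0.003]
wrist_force: [0.2, -1.2, -1.6]
width: 0.0076
finger_force: 45.0
yaw err to -63.7 (deg) 0.1677923509358692
[-0.06  0.09  0.03]
t: 42.8
eef_pos: [0.4726, -0.2233, 0.27]
tool_rot: [2.67, -1.655, -0.001]
wrist_force: [0.3, 0.8, -1.2]
width: 0.0076
finger_force: 45.0
yaw err to -63.7 (deg) 0.12534215225239365
[-0.02 -3.39 -0.1 ]
```

```bash
python3 -m jog '[{"tx":0,"ty":-0.7,"tz":-0.05,"ax":0,"ay":0,"az":0,"claw":255},{"tx":0,"ty":-0.7,"tz":0,"ax":0,"ay":0,"az":0,"claw":255},{"tx":0,"ty":-0.5,"tz":0,"ax":0,"ay":0,"az":0,"claw":255},{"tx":0,"ty":-0.3,"tz":0,"ax":0,"ay":0,"az":0,"claw":255},{"tx":0,"ty":0,"tz":0,"ax":0,"ay":0,"az":0,"claw":255}]'
python3 - <<'E'
from fit import *
place(1,-.003,.024,.045,.067)
E
python3 -m jog '[{"tx":0,"ty":-0.6,"tz":0,"ax":0,"ay":0,"az":0,"claw":255},{"tx":0,"ty":-0.6,"tz":0,"ax":0,"ay":0,"az":0,"claw":255},{"tx":0,"ty":0,"tz":0,"ax":0,"ay":0,"az":0,"claw":255},{"tx":0,"ty":0,"tz":0,"ax":0,"ay":0,"az":0,"claw":255}]'
python3 -m jog '[{"tx":0,"ty":0,"tz":0.2,"ax":0,"ay":0,"az":0,"claw":255},{"tx":0,"ty":0,"tz":0.2,"ax":0,"ay":0,"az":0,"claw":255},{"tx":0,"ty":0,"tz":0,"ax":0,"ay":0,"az":0,"claw":255}]'
python3 - <<'E'
from fit import *
place(1,-.003,.024,.041,.067)
E
```

```text
t: 43.42
eef_pos: [0.4925, -0.2134, 0.2706]
tool_rot: [2.67, -1.655, -0.0]
wrist_force: [0.2, 0.0, -2.1]
width: 0.0076
finger_force: 45.0
yaw err to -63.7 (deg) 0.1270279040276847
[-0.03 -1.17 -0.04]
t: 43.92
eef_pos: [0.5031, -0.2082, 0.2706]
tool_rot: [2.67, -1.655, -0.0]
wrist_force: [1.3, 0.2, -1.6]
width: 0.0076
finger_force: 45.0
t: 44.3
eef_pos: [0.503, -0.2082, 0.267]
tool_rot: [2.67, -1.655, 0.0]
wrist_force: [-1.2, 1.0, 3.2]
width: 0.0078
finger_force: 45.0
yaw err to -63.7 (deg) 0.11925078502519426
[-0.03  0.01 -0.  ]
```

All three are on pins. Releasing and looking at the result.

```bash
python3 -m jog '[{"tx":0,"ty":0,"tz":0,"ax":0,"ay":0,"az":0,"claw":220},{"tx":0,"ty":0,"tz":0,"ax":0,"ay":0,"az":0,"claw":200},{"tx":0,"ty":0,"tz":0,"ax":0,"ay":0,"az":0,"claw":185},{"tx":0,"ty":0,"tz":0,"ax":0,"ay":0,"az":0,"claw":185},{"tx":0,"ty":0,"tz":0,"ax":0,"ay":0,"az":0,"claw":185},{"tx":0,"ty":0,"tz":-1.5,"ax":0,"ay":0,"az":0,"claw":185},{"tx":0,"ty":0,"tz":-3,"ax":0,"ay":0,"az":0,"claw":185},{"tx":0,"ty":0,"tz":-5,"ax":0,"ay":0,"az":0,"claw":185},{"tx":0,"ty":0,"tz":-5,"ax":0,"ay":0,"az":0,"claw":185},{"tx":4.5,"ty":3.3,"tz":-2,"ax":0,"ay":0,"az":0,"claw":0},{"tx":4.5,"ty":3.3,"tz":-2,"ax":0,"ay":0,"az":0,"claw":0}]'
python3 -m jog '[{"tx":0,"ty":0,"tz":0,"ax":0,"ay":0,"az":-0.1745,"claw":0},{"tx":0,"ty":0,"tz":0,"ax":0,"ay":0,"az":-0.1745,"claw":0},{"tx":0,"ty":0,"tz":0,"ax":0,"ay":0,"az":-0.1745,"claw":0},{"tx":0,"ty":0,"tz":0,"ax":0,"ay":0,"az":-0.1745,"claw":0},{"tx":0,"ty":0,"tz":0,"ax":0,"ay":0,"az":-0.1745,"claw":0},{"tx":0,"ty":0,"tz":0,"ax":0,"ay":0,"az":-0.1745,"claw":0},{"tx":0,"ty":0,"tz":0,"ax":0,"ay":0,"az":-0.1745,"claw":0},{"tx":0,"ty":0,"tz":0,"ax":0,"ay":0,"az":-0.1745,"claw":0},{"tx":0,"ty":0,"tz":0,"ax":0,"ay":0,"az":-0.1745,"claw":0},{"tx":0,"ty":0,"tz":0,"ax":0,"ay":0,"az":0,"claw":0},{"tx":0,"ty":0,"tz":0,"ax":0,"ay":0,"az":0,"claw":0}]'
python3 - <<'E'
from fit import *
st(); snap('wrist','w9',(60,0,580,280),1.5)
E
```

```text
t: 45.68
eef_pos: [0.4836, -0.3188, 0.4546]
tool_rot: [-2.671, 1.652, -0.004]
wrist_force: [0.6, -0.2, -0.9]
width: 0.0384
finger_force: 0.0
t: 47.05
eef_pos: [0.4839, -0.3182, 0.4523]
tool_rot: [3.06, 0.711, 0.001]
wrist_force: [-0.7, -0.3, 0.2]
width: 0.0879
finger_force: 0.0
t 47.05 p [ 0.4839 -0.3182  0.4523] w 0.0879 F [-0.7 -0.3  0.2]
[[ 0.897  0.441  0.001]
 [ 0.441 -0.897 -0.   ]
 [ 0.     0.    -1.   ]]
q [-0.244  0.174 -0.131  0.    -1.265  2.272]
```

View pics/w9.png

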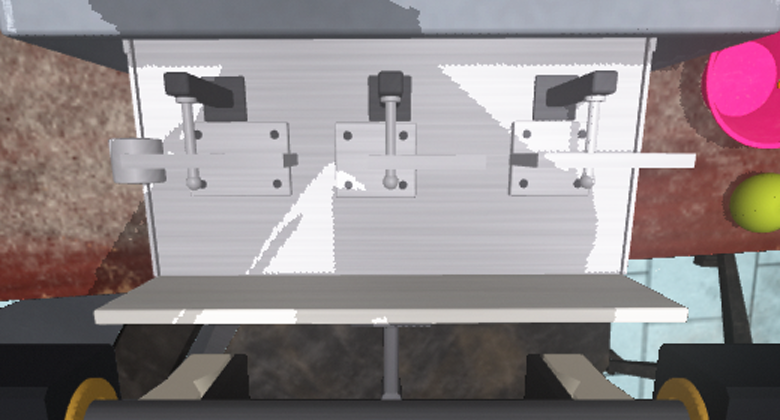

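w9 shows boss, out and in hanging square on pins 1, 2 and 3. I'll check levelness and side-wall clearance numerically.

```bash
python3 - <<'E'
from fit import *
P=np.load('pins.npy'); c=P[1]+ex*.0585
q=lambda X:((proj('w9',X)-[60,0])*1.5).round().tolist()
for s in(1,-1):
    for l in(.195,.181):
        for z in(.14,.126,.0): print(s,l,z,q([*(c+s*l*ey)[:2],z]))
# predicted hung bracket ends (base z=.041), tool x dir = -ey
for n,pin,pts in(('boss',0,[(-.038,.050),(-.038,.050)]),):
    pass
def hb(pin,hole,sgn,x,z,dx=-.003,y=0): return q([*(P[pin]+ex*(dx+y)+sgn*(x-hole)*ey)[:2],.041+z])
print('in  arm end top',hb(2,.026,-1,.083,.074),'leg top',hb(2,.026,-1,-.008,.074),'foot',hb(2,.026,-1,-.006,.008,y=-.025),hb(2,.026,-1,.05,.008,y=-.025),hb(2,.026,-1,-.006,.008,y=.025))
print('out arm end top',hb(1,.006,-1,.06,.074),'foot',hb(1,.006,-1,-.032,.008,y=-.025),hb(1,.006,-1,.024,.008,y=-.025),hb(1,.006,-1,-.032,.008,y=.025))
print('bos boss end',hb(0,.046,1,.099,.05),'leg top',hb(0,.046,1,-.008,.074),'foot',hb(0,.046,1,-.002,.008,y=-.025),hb(0,.046,1,.068,.008,y=-.025),hb(0,.046,1,-.002,.008,y=.025))
E
```

```text
1 0.195 0.14 [-2.0, 35.0]
1 0.195 0.126 [17.0, 40.0]
1 0.195 0.0 [128.0, 74.0]
1 0.181 0.14 [26.0, 34.0]
1 0.181 0.126 [44.0, 40.0]
1 0.181 0.0 [147.0, 74.0]
-1 0.195 0.14 [783.0, 32.0]
-1 0.195 0.126 [764.0, 38.0]
-1 0.195 0.0 [650.0, 73.0]
-1 0.181 0.14 [755.0, 33.0]
-1 0.181 0.126 [737.0, 38.0]
-1 0.181 0.0 [631.0, 73.0]
in  arm end top [695.0, 160.0] leg top [535.0, 160.0] foot [511.0, 196.0] [590.0, 195.0] [515.0, 121.0]
out arm end top [485.0, 160.0] foot [335.0, 196.0] [415.0, 196.0] [333.0, 121.0]
bos boss end [113.0, 161.0] leg top [280.0, 161.0] foot [291.0, 196.0] [191.0, 196.0] [288.0, 121.0]
```

The measured ends match level-hanging predictions within 3 px, so all three hang level. Now I'll pinch the tab again.

```bash
python3 -m jog '[{"tx":-3.3,"ty":0.1,"tz":0,"ax":0,"ay":0,"az":0,"claw":0},{"tx":-3.3,"ty":0.1,"tz":2,"ax":0,"ay":0,"az":0,"claw":0},{"tx":0,"ty":0,"tz":5,"ax":0,"ay":0,"az":0,"claw":0},{"tx":0,"ty":0,"tz":5,"ax":0,"ay":0,"az":0,"claw":0},{"tx":0,"ty":0,"tz":4,"ax":0,"ay":0,"az":0,"claw":0},{"tx":0,"ty":0,"tz":2,"ax":0,"ay":0,"az":0,"claw":0},{"tx":0,"ty":0,"tz":0.9,"ax":0,"ay":0,"az":0,"claw":0},{"tx":0,"ty":0,"tz":0,"ax":0,"ay":0,"az":0,"claw":100},{"tx":0,"ty":0,"tz":0,"ax":0,"ay":0,"az":0,"claw":150},{"tx":0,"ty":0,"tz":0,"ax":0,"ay":0,"az":0,"claw":180},{"tx":0,"ty":0,"tz":0,"ax":0,"ay":0,"az":0,"claw":190}]'
python3 - <<'E'
from fit import *
st(); print(to([.4258,-.3502,.1046]))
E
python3 -m jog '[{"tx":0,"ty":0,"tz":0,"ax":0,"ay":0,"az":0,"claw":210},{"tx":0,"ty":0,"tz":0,"ax":0,"ay":0,"az":0,"claw":225},{"tx":0,"ty":0,"tz":0,"ax":0,"ay":0,"az":0,"claw":240},{"tx":0,"ty":0,"tz":0,"ax":0,"ay":0,"az":0,"claw":255},{"tx":0,"ty":0,"tz":0,"ax":0,"ay":0,"az":0,"claw":255},{"tx":0,"ty":0,"tz":0,"ax":0,"ay":0,"az":0,"claw":255}]' 30
```

```text
t: 48.48
eef_pos: [0.4259, -0.3494, 0.2633]
tool_rot: [3.058, 0.717, 0.001]
wrist_force: [-0.1, -0.1, 0.0]
width: 0.0529
finger_force: 0.0
t 48.475 p [ 0.4259 -0.3494  0.2633] w 0.0529 F [-0.1 -0.1  0. ]
[[ 0.896  0.445  0.001]
 [ 0.445 -0.896 -0.   ]
 [ 0.001  0.001 -1.   ]]
q [-0.331  0.292 -0.446  0.    -0.832  2.363]
[-0.06  0.06 -0.03]
t: 49.22
eef_pos: [0.4261, -0.3496, 0.2627]
tool_rot: [3.058, 0.717, 0.001]
wrist_force: [2.1, -5.7, -4.2]
width: 0.0095
finger_force: 30.0
```

Gripped. I'll push slowly, watching the force as the brackets enter the mouth.

```bash
python3 -m jog '[{"tx":0.3,"ty":0,"tz":0,"ax":0,"ay":0,"az":0,"claw":255},{"tx":0.5,"ty":0,"tz":0,"ax":0,"ay":0,"az":0,"claw":255},{"tx":0.6,"ty":0,"tz":0,"ax":0,"ay":0,"az":0,"claw":255},{"tx":0.6,"ty":0,"tz":0,"ax":0,"ay":0,"az":0,"claw":255},{"tx":0.6,"ty":0,"tz":0,"ax":0,"ay":0,"az":0,"claw":255},{"tx":0.6,"ty":0,"tz":0,"ax":0,"ay":0,"az":0,"claw":255},{"tx":0.6,"ty":0,"tz":0,"ax":0,"ay":0,"az":0,"claw":255},{"tx":0.4,"ty":0,"tz":0,"ax":0,"ay":0,"az":0,"claw":255},{"tx":0.3,"ty":0,"tz":0,"ax":0,"ay":0,"az":0,"claw":255}]'
python3 -m jog '[{"tx":0.4,"ty":0,"tz":0,"ax":0,"ay":0,"az":0,"claw":255},{"tx":0.5,"ty":0,"tz":0,"ax":0,"ay":0,"az":0,"claw":255},{"tx":0.5,"ty":0,"tz":0,"ax":0,"ay":0,"az":0,"claw":255},{"tx":0.5,"ty":0,"tz":0,"ax":0,"ay":0,"az":0,"claw":255},{"tx":0.5,"ty":0,"tz":0,"ax":0,"ay":0,"az":0,"claw":255},{"tx":0.5,"ty":0,"tz":0,"ax":0,"ay":0,"az":0,"claw":255},{"tx":0.5,"ty":0,"tz":0,"ax":0,"ay":0,"az":0,"claw":255}]'
python3 - <<'E'
from fit import *
o,r=st(); print('drawer',.158-(np.array(o['eef_pos'])[:2]-[.4261,-.3496])@ex[:2]); snap('side','s4')
E
```

```text
t: 50.35
eef_pos: [0.4664, -0.3297, 0.2627]
tool_rot: [3.058, 0.717, 0.0]
wrist_force: [1.1, -5.9, -3.0]
width: 0.0096
finger_force: 30.0
t: 51.22
eef_pos: [0.4968, -0.3146, 0.2627]
tool_rot: [3.058, 0.717, -0.0]
wrist_force: [0.7, -6.8, -3.5]
width: 0.0098
finger_force: 30.0
t 51.225 p [ 0.4968 -0.3146  0.2627] w 0.0098 F [ 0.7 -6.8 -3.5]
[[ 0.896  0.445  0.   ]
 [ 0.445 -0.896 -0.001]
 [-0.     0.001 -1.   ]]
q [-2.320e-01  3.460e-01 -3.640e-01  1.000e-03 -8.600e-01  2.263e+00]
drawer 0.07915228684207479
```

```bash
python3 -m jog '[{"tx":0.5,"ty":0,"tz":0,"ax":0,"ay":0,"az":0,"claw":255},{"tx":0.6,"ty":0,"tz":0,"ax":0,"ay":0,"az":0,"claw":255},{"tx":0.6,"ty":0,"tz":0,"ax":0,"ay":0,"az":0,"claw":255},{"tx":0.6,"ty":0,"tz":0,"ax":0,"ay":0,"az":0,"claw":255},{"tx":0.6,"ty":0,"tz":0,"ax":0,"ay":0,"az":0,"claw":255},{"tx":0.6,"ty":0,"tz":0,"ax":0,"ay":0,"az":0,"claw":255},{"tx":0.5,"ty":0,"tz":0,"ax":0,"ay":0,"az":0,"claw":255},{"tx":0.5,"ty":0,"tz":0,"ax":0,"ay":0,"az":0,"claw":255}]'
python3 -m jog '[{"tx":0.5,"ty":0,"tz":0,"ax":0,"ay":0,"az":0,"claw":255},{"tx":0.5,"ty":0,"tz":0,"ax":0,"ay":0,"az":0,"claw":255},{"tx":0.5,"ty":0,"tz":0,"ax":0,"ay":0,"az":0,"claw":255},{"tx":0.5,"ty":0,"tz":0,"ax":0,"ay":0,"az":0,"claw":255},{"tx":0.4,"ty":0,"tz":0,"ax":0,"ay":0,"az":0,"claw":255},{"tx":0.4,"ty":0,"tz":0,"ax":0,"ay":0,"az":0,"claw":255},{"tx":0.3,"ty":0,"tz":0,"ax":0,"ay":0,"az":0,"claw":255}]'
python3 - <<'E'
from fit import *
o,r=st(); print('drawer',.158-(np.array(o['eef_pos'])[:2]-[.4261,-.3496])@ex[:2])
E
```

```text
t: 52.28
eef_pos: [0.5366, -0.2949, 0.2627]
tool_rot: [3.058, 0.717, -0.002]
wrist_force: [-0.2, -7.9, -1.1]
width: 0.0099
finger_force: 30.0
t: 53.15
eef_pos: [0.5639, -0.2814, 0.2627]
tool_rot: [3.058, 0.717, -0.003]
wrist_force: [-2.0, -8.9, -0.6]
width: 0.0099
finger_force: 30.0
t 53.15 p [ 0.5639 -0.2814  0.2627] w 0.0099 F [-2.  -8.9 -0.6]
[[ 0.896  0.444 -0.002]
 [ 0.444 -0.896 -0.001]
 [-0.002  0.    -1.   ]]
q [-1.530e-01  4.070e-01 -2.670e-01  2.000e-03 -8.990e-01  2.183e+00]
drawer 0.004240458157312749
```

```bash
python3 -m jog '[{"tx":0.4,"ty":0,"tz":0,"ax":0,"ay":0,"az":0,"claw":255},{"tx":0.4,"ty":0,"tz":0,"ax":0,"ay":0,"az":0,"claw":255},{"tx":0.4,"ty":0,"tz":0,"ax":0,"ay":0,"az":0,"claw":255},{"tx":0.3,"ty":0,"tz":0,"ax":0,"ay":0,"az":0,"claw":255},{"tx":0.2,"ty":0,"tz":0,"ax":0,"ay":0,"az":0,"claw":255},{"tx":0,"ty":0,"tz":0,"ax":0,"ay":0,"az":0,"claw":255},{"tx":0,"ty":0,"tz":0,"ax":0,"ay":0,"az":0,"claw":255}]'
python3 - <<'E'
from fit import *
o=manip.get_obs(); print('drawer',.158-(np.array(o['eef_pos'])[:2]-[.4261,-.3496])@ex[:2],np.array(o['wrist_force'])@ex)
E
```

```text
t: 54.02
eef_pos: [0.5779, -0.2746, 0.2627]
tool_rot: [3.058, 0.716, -0.007]
wrist_force: [-6.5, -12.3, 2.3]
width: 0.0098
finger_force: 30.0
drawer -0.011335374511001445 -11.323432104175257
```

```bash
python3 -m jog '[{"tx":0.25,"ty":0,"tz":0,"ax":0,"ay":0,"az":0,"claw":255},{"tx":0,"ty":0,"tz":0,"ax":0,"ay":0,"az":0,"claw":255},{"tx":0,"ty":0,"tz":0,"ax":0,"ay":0,"az":0,"claw":255}]'
python3 -m jog '[{"tx":-0.4,"ty":0,"tz":0,"ax":0,"ay":0,"az":0,"claw":255},{"tx":-0.5,"ty":0,"tz":0,"ax":0,"ay":0,"az":0,"claw":255},{"tx":-0.4,"ty":0,"tz":0,"ax":0,"ay":0,"az":0,"claw":255},{"tx":0,"ty":0,"tz":0,"ax":0,"ay":0,"az":0,"claw":255},{"tx":0,"ty":0,"tz":0,"ax":0,"ay":0,"az":0,"claw":255}]'
python3 - <<'E'
from fit import *
o=manip.get_obs(); print('drawer',.158-(np.array(o['eef_pos'])[:2]-[.4261,-.3496])@ex[:2],np.array(o['wrist_force'])@ex)
E
python3 -m jog '[{"tx":0,"ty":0,"tz":0,"ax":0,"ay":0,"az":0,"claw":230},{"tx":0,"ty":0,"tz":0,"ax":0,"ay":0,"az":0,"claw":200},{"tx":0,"ty":0,"tz":0,"ax":0,"ay":0,"az":0,"claw":150},{"tx":0,"ty":0,"tz":0,"ax":0,"ay":0,"az":0,"claw":100},{"tx":0,"ty":0,"tz":0,"ax":0,"ay":0,"az":0,"claw":0},{"tx":0,"ty":0,"tz":0,"ax":0,"ay":0,"az":0,"claw":0},{"tx":0,"ty":0,"tz":-2,"ax":0,"ay":0,"az":0,"claw":0},{"tx":0,"ty":0,"tz":-5,"ax":0,"ay":0,"az":0,"claw":0},{"tx":0,"ty":0,"tz":-5,"ax":0,"ay":0,"az":0,"claw":0},{"tx":-2,"ty":0,"tz":-5,"ax":0,"ay":0,"az":0,"claw":0},{"tx":-2,"ty":0,"tz":-5,"ax":0,"ay":0,"az":0,"claw":0},{"tx":0,"ty":0,"tz":0,"ax":0,"ay":0,"az":0,"claw":0}]'
python3 -m jog '[{"tx":0,"ty":0,"tz":0,"ax":0,"ay":0,"az":0,"claw":0},{"tx":0,"ty":0,"tz":0,"ax":0,"ay":0,"az":0,"claw":0}]'
python3 - <<'E'
from fit import *
st();snap('wrist','w10',(60,0,580,280),1.5)
E
```

```text
t: 54.4
eef_pos: [0.579, -0.2742, 0.2627]
tool_rot: [3.059, 0.715, -0.012]
wrist_force: [-12.0, -14.6, 4.0]
width: 0.0101
finger_force: 30.0
t: 55.02
eef_pos: [0.5695, -0.2787, 0.2627]
tool_rot: [3.058, 0.717, -0.004]
wrist_force: [-2.6, -8.8, -1.2]
width: 0.0097
finger_force: 30.0
drawer -0.0019425814032569266 -6.213498122891341
t: 56.52
eef_pos: [0.5339, -0.2961, 0.4882]
tool_rot: [3.054, 0.715, 0.012]
wrist_force: [0.5, 0.5, 0.1]
width: 0.0873
finger_force: 0.0
t: 56.78
eef_pos: [0.5347, -0.2951, 0.4811]
tool_rot: [-3.057, -0.717, 0.003]
wrist_force: [0.1, 0.4, 0.2]
width: 0.0879
finger_force: 0.0
t 56.775 p [ 0.5347 -0.2951  0.4811] w 0.0879 F [0.1 0.4 0.2]
[[ 0.896  0.445 -0.002]
 [ 0.445 -0.896  0.001]
 [-0.002 -0.002 -1.   ]]
q [-0.185  0.216 -0.013 -0.    -1.344  2.217]
```

View pics/w10.png

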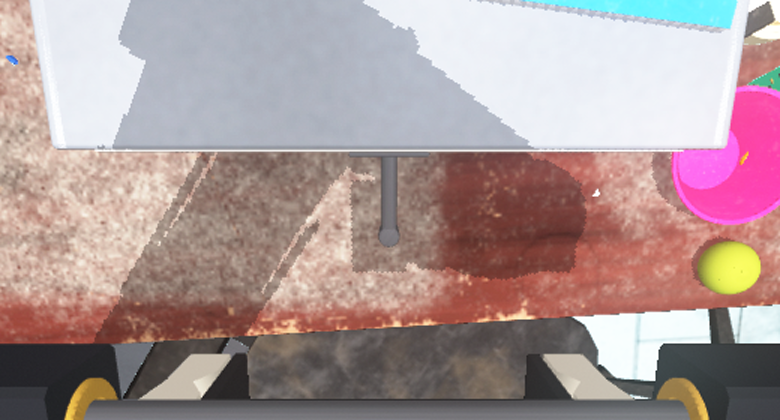

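The drawer front is flush with the roof edge at row 150, and the tab end is at (388,237). I'll compare that numerically with the start pose and hand in.

```bash
python3 - <<'E'
from fit import *
a=atz('w10',60+388/1.5,237/1.5,.115); b=atz('w4',345.6,170,.115); print(a,b,(b-a)@ex)
if abs((b-a)@ex)<.008: print(manip.finish_job())
E
```

```text
[ 0.54977594 -0.28815704  0.115     ] [ 0.55093047 -0.28784744  0.115     ] 0.0011721865006158777
the job is handed in; nothing more can be done
None
```

I handed the job in with all three brackets level on the pins (boss on 1, out on 2, in on 3) and the drawer pressed home, its tab within about 1 mm of its starting position; I couldn't see the brackets once it was shut.

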